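# Top up and stir the drying canister

## Task

Top up the drying canister: turn its yellow screw cap anticlockwise until it is off its thread, swing the green lid aside by its black peg, and put all the blue beads from the grey mat in with the orange ones. Take the red-handled rod from its wooden stand and stir the beads near the floor of the canister with it, round and round anticlockwise as seen from above for about two full turns, so that blue and orange mix, then put the rod back upright in its stand. Swing the lid fully shut and only then screw the cap tight again; the heat sink, the green terminal block and the bolt beside the work stay where they are.

Things in the scene. Friction and masses are not known exactly. Their poses are not given: they have to be found in the camera images.
- canister: fixed round aluminium pot, outside diameter 108 mm, inside 100 mm, on a steel foot plate; origin on the table under the pot's axis, z up; inner floor 9 mm and rim 66 mm above the table. Its x axis points roughly away from the robot (turned by up to 0.5 rad), y to the left
- lid_post (a point): top (91 mm above the table) of the fixed vertical hinge post of the lid, 73 mm from the pot's axis on the pot's +x side
- lid_arm (a joint): angle of the green lid (disc of 112 mm, 6 mm thick, underside 68 mm above the table) about its vertical post: 0 shut, grows as it swings anticlockwise seen from above (from the near side of the post to the right and on to the far side), stop at 2.1 rad; the pot's mouth is clear from about 1.7 rad. Stiff hinge: stays where it is left (about 0.15 N m)
- lid_peg (a point): centre of the top of the black round peg by which the lid is swung: 14 mm diameter, 36 mm high above a tab, upright, 143 mm from the post axis; lid shut, it is on the near side, 70 mm from the pot's axis; its top is 110 mm above the table
- cap (a joint): angle of the yellow screw cap on the lid: 0 is tight (stop), grows anticlockwise seen from above, 1.5 is the stop fully unscrewed; off its thread from 1.15 on. It is captive: it stays on the lid and neither rises nor comes away; friction 0.06 N m
- cap_grip (a point): middle of the top of the cap's grip bar, on the cap's axis (the lid's centre), 116 mm above the table: bar 14 mm thick, 46 mm long (along this point's x), upper 30 mm free above a disc of 48 mm diameter (disc top 86 mm above the table). At cap angle 0 the bar points from the lid's centre to the peg
- mat: thin fixed grey mat, 180 x 140 x 2 mm, on which the blue beads stand; origin under its centre
- stand: fixed wooden block, 50 x 50 x 55 mm, origin under its centre; a round upright hole of 17 mm diameter with bevelled mouth in the middle of its top, bottom of the hole 5 mm above the table
- rod: stirring rod, 60 g, standing in the stand: steel shaft of 12 mm diameter with a tapered tip, 108 mm long in all; origin at the tip's end, z along the rod to the handle. A red collar of 26 mm diameter at 60 to 65 mm, above it a red square handle 20 x 20 mm from 65 to 108 mm, its flats along the rod's x and y. It may lean up to 0.13 rad in the hole
- rod_handle (a point): middle of the rod's red handle, 86 mm from the tip; pushing beads can put 5 to 10 N sideways on the tip, so hold it with a firm grip (80 N or more) or it tips in the fingers; axes as the rod's
- heat_sink: black finned heat sink, 40 x 50 x 25 mm, a bystander; origin under its centre
- terminal_block: green terminal block, 18 x 50 x 17 mm, a bystander; origin under its centre
- bolt_m10: steel bolt, 57 mm long, lying, a bystander; origin under its centre
- fresh_1: a chunky blue octagonal bead, 18 mm across, 16 mm high with flat ends, 15 g; its origin is its centre, z its own axis (through the flat ends), fresh, on the mat at the start (two to four of the four are there)
- fresh_2: a chunky blue octagonal bead, 18 mm across, 16 mm high with flat ends, 15 g; its origin is its centre, z its own axis (through the flat ends), fresh, on the mat at the start (two to four of the four are there)
- fresh_3: a chunky blue octagonal bead, 18 mm across, 16 mm high with flat ends, 15 g; its origin is its centre, z its own axis (through the flat ends), fresh, on the mat at the start (two to four of the four are there)
- fresh_4: a chunky blue octagonal bead, 18 mm across, 16 mm high with flat ends, 15 g; its origin is its centre, z its own axis (through the flat ends), fresh, on the mat at the start (two to four of the four are there)
- old_1: a chunky orange octagonal bead, 18 mm across, 16 mm high with flat ends, 15 g; its origin is its centre, z its own axis (through the flat ends), in the canister from the start
- old_2: a chunky orange octagonal bead, 18 mm across, 16 mm high with flat ends, 15 g; its origin is its centre, z its own axis (through the flat ends), in the canister from the start
- old_3: a chunky orange octagonal bead, 18 mm across, 16 mm high with flat ends, 15 g; its origin is its centre, z its own axis (through the flat ends), in the canister from the start

How it is judged:
On the way, in this order (a step that is already met when the one before it is completed fails the run):
1. the cap is unscrewed (at least 1.15 rad) with the lid still shut (value of joint cap above 1.15 rad and value of joint lid_arm below 0.1 rad), for 0.2 s.
2. the lid is swung aside, at least 1.65 rad (value of joint lid_arm above 1.65 rad), for 0.2 s.
3. all blue beads lie released in the canister (horizontal distance between each of fresh_1, fresh_2, fresh_3, fresh_4 and canister below 0.047 m and z of fresh_1 in the frame of canister between 0 and 0.058 m and z of fresh_2 in the frame of canister between 0 and 0.058 m and z of fresh_3 in the frame of canister between 0 and 0.058 m and z of fresh_4 in the frame of canister between 0 and 0.058 m and contact force between the fingers and fresh_1 below 0.2 N and contact force between the fingers and fresh_2 below 0.2 N and contact force between the fingers and fresh_3 below 0.2 N and contact force between the fingers and fresh_4 below 0.2 N), for 0.2 s.
4. the rod's tip is in the beads, within 30 mm of the table, in the far left quarter of the canister (x of rod in the frame of canister above 0.004 m and y of rod in the frame of canister above 0.004 m and horizontal distance between rod and canister below 0.047 m and z of rod in the frame of canister below 0.03 m), for 0.05 s.
5. the rod's tip is in the beads, within 30 mm of the table, in the near left quarter of the canister (x of rod in the frame of canister below -0.004 m and y of rod in the frame of canister above 0.004 m and horizontal distance between rod and canister below 0.047 m and z of rod in the frame of canister below 0.03 m), for 0.05 s.
6. the rod's tip is in the beads, within 30 mm of the table, in the near right quarter of the canister (x of rod in the frame of canister below -0.004 m and y of rod in the frame of canister below -0.004 m and horizontal distance between rod and canister below 0.047 m and z of rod in the frame of canister below 0.03 m), for 0.05 s.
7. the rod's tip is in the beads, within 30 mm of the table, in the far right quarter of the canister (x of rod in the frame of canister above 0.004 m and y of rod in the frame of canister below -0.004 m and horizontal distance between rod and canister below 0.047 m and z of rod in the frame of canister below 0.03 m), for 0.05 s.
8. the rod's tip is in the beads, within 30 mm of the table, in the far left quarter of the canister again, and at least two orange beads lie 8 mm or more from where they started (all of step 4 and (distance of each of old_2, old_3 from where it was at the start of the episode above 0.008 m or distance of each of old_1, old_3 from where it was at the start of the episode above 0.008 m or distance of each of old_1, old_2 from where it was at the start of the episode above 0.008 m)), for 0.05 s.
9. the rod stands released in its stand (horizontal distance between rod and stand below 0.008 m and z of rod in the frame of stand below 0.015 m and angle between rod's own z axis and vertical below 0.2 rad and contact force between the fingers and rod below 0.2 N), for 0.2 s.
10. the lid is shut again with the cap still unscrewed (value of joint lid_arm below 0.06 rad and value of joint cap above 1 rad), for 0.2 s.
At the end, for the whole second after the job is handed in: The lid is shut (within 0.06 rad), the cap is screwed tight (within 0.15 rad of its stop), all blue and orange beads lie in the canister, and the rod stands released in its stand (tip within 8 mm of its axis and 15 mm of the table) (all of step 9 and value of joint lid_arm below 0.06 rad and value of joint cap below 0.15 rad and horizontal distance between each of fresh_1, fresh_2, fresh_3, fresh_4, old_1, old_2, old_3 and canister below 0.047 m and z of fresh_1 in the frame of canister between 0 and 0.058 m and z of fresh_2 in the frame of canister between 0 and 0.058 m and z of fresh_3 in the frame of canister between 0 and 0.058 m and z of fresh_4 in the frame of canister between 0 and 0.058 m and z of old_1 in the frame of canister between 0 and 0.058 m and z of old_2 in the frame of canister between 0 and 0.058 m and z of old_3 in the frame of canister between 0 and 0.058 m and linear speed of rod below 0.03 m/s); the robot touches nothing.
It fails at once if a bystander (heat sink, terminal block, bolt) is shifted by more than 20 mm (distance of any of heat_sink, terminal_block, bolt_m10 from where it was at the start of the episode above 0.02 m).
Of fresh_1, fresh_2, fresh_3, fresh_4 only 2 to 4 are there at a start; the rules pass over those that are not, and their reading is None.
At some moment in a run one of fresh_1, fresh_2, fresh_3, fresh_4 may be knocked a few centimetres aside while the robot is not near it.
It also fails if it takes over 210 s, if anything falls off the work surface, if the arm or the gripper's body presses on something with over 40 N, if the wrist force passes 120 N, or if a joint passes its speed limit or range.

## Robot

A 7-joint arm with a two-finger parallel gripper is mounted at the origin on a cart in front of the work surface, level with it; the furniture and walls round the work are solid. World frame = base frame: x ahead of the robot, y to its left, z up, the work surface at z = 0. Lengths are in m, angles in rad, forces in N, time in s.
With the tool pointing down it reaches from about 0.4 to 0.875 m from the base axis. Payload 19.3 kg.
Tool frame: the origin (TCP) lies on the centre line of the jaws, within the pads' length; the fingertips stand 14 mm ahead of it and the grasp point (between the pads) lies 5 mm behind it; z points along the fingers, y is the line along which they close (so a half turn about z gives the same grasp; the last joint's range is limited). The gripper opens to 85 mm and grips with 20 to 120 N. Pads are 22 mm wide; open, the fingers measure 114 mm over their backs; the gripper's body (76 mm by 85 mm) begins 54 mm behind the grasp point. The pads swing forward as they close: fully open they stand 13 mm farther back than shut.
Start: joints at [-0.07, 0.521, -0.036, 1.599, 0.021, 1.021, -0.113], TCP at [0.625, -0, 0.245] pointing down, gripper open.
Joint ranges: [-2.91, 2.91], [-0.3, 2.13], [-1.5, 1.42], [0.17, 2.43], [-1.26, 4.41], [0.16, 1.93], [-2.52, 2.52]. Speed limits (rad/s): [1.89, 1.89, 2.39, 2.39, 3.01, 3.01, 3.01].

## Interface

Orientations are given as [roll, pitch, yaw] about the fixed x, y, z axes, in that order (R = Rz(yaw) Ry(pitch) Rx(roll)).
In Python, from rig import manip gives the robot as it stands.
- The arm moves only by the tool hand_motion, called after "Emit:" as name([rows], argument=value, ...), one row to a line, values as JSON. Schema: {"type":"object","properties":{"motion":{"type":"array","items":{"type":"object","properties":{"tx":{"type":"number"},"ty":{"type":"number"},"tz":{"type":"number"},"drx":{"type":"number"},"dry":{"type":"number"},"drz":{"type":"number"},"jaw":{"type":"number"}},"additionalProperties":false,"required":["jaw"]},"minItems":1,"maxItems":12},"grip_n":{"type":"number"},"only":{"type":"string"},"quiet":{"type":"boolean"},"lines":{"type":"string"}},"required":["motion"],"additionalProperties":false}. motion is a list of rows, 1 to 12 of them, each an object with the fields tx, ty, tz (the shift in shares of the most that a row can go, 1 being 62.5 mm), drx, dry, drz (a rotation vector in parts of the range, where 1.0 means 2 rad), jaw (the finger opening in m); a field left out counts as zero (the opening has to be given); each row shifts and turns the commanded pose from where the row before left it, along the tool's axes as they then stand; what a row does not reach is not made up. A row lasts 1/8 s, in which the tool goes at most 0.0625 m and 0.188 rad, less where a joint would pass 70% of its speed; a pose out of reach is approached as far as the arm can. The fingers move at their own pace and stop on an object; grip_n is the grip in N (left out, the last holds). Time passes only in rows, so rows that do not move let the fingers close. The tool returns the time, the measured TCP pose, the force, the opening and the grip force at its end. only (a regular expression) keeps the lines of the reply that match it, lines (a string "A,B") keeps lines A to B, and quiet returns only ok. A shift or turn number past 1, either way, is cut back to 1. Input that does not fit is refused with a message, and nothing moves.
- manip.get_state(): the state, without advancing time (a new reading comes with each control period).
- manip.capture(name): name is "scene" or "side" or "wrist"; returns the picture (420x560x3 uint8, red, green, blue); there is no depth.
- manip.calibration(name): a dict with "mtx" (3x3 intrinsics, pixels), "dist" ([k1, k2, p1, p2, k3] as OpenCV has them; the pictures are not rectified), "rvec" (rotation vector, rad) and "tvec" (3), from world to camera coordinates, as OpenCV has them. Camera axes: x right, y down, z forward; pixel columns grow to the right and rows downward; lengths in m; the calibration is good to about 2 mm. A picture is of the moment at which its call begins: read the wrist's pose just before it. calibration takes no time and is no camera call; for the wrist camera it gives the pose at the moment of the call.
- manip.job_done(): hands the job in; it is judged then, once.
The state is a dict: "time_s": time; "joint_positions": joint angles; "dq": joint speeds; "tau": joint torques, N m; "tcp_pos": TCP position; "eef_rot": TCP orientation; "contact_force": force on the tool from outside, world axes, zero at the start; "torque": the same for the moment, N m; "width": finger opening in m; "gripper_force": force on a finger pad.
Only numpy, scipy, OpenCV 4.12 (cv2) and the standard library are available. Lean on these libraries where they do the work, as an engineer would, in place of code of your own. Each camera call takes 0.05 s, during which the arm holds its last target. There are 200 camera calls.

## Working session

There is one attempt and no reset: what is moved stays moved. The work goes in short steps, Python scripts to look and compute and a tool call to move; the robot and the scene stay as the last step left them, time stands still between calls to the robot, and variables do not carry over. Pictures are saved under pics/ and viewed, at most 16 in all, crops included, and the job is handed in when it is done.

```bash
ls; mkdir -p pics; cat > h.py <<'E'
import numpy as np, cv2
from rig import manip
from scipy.spatial.transform import Rotation as R
def snap(name):
    c=manip.calibration(name); return manip.capture(name),c
def save(im,f): cv2.imwrite('pics/'+f,im[:,:,::-1])
def ray(c,uv):
    K=np.array(c['mtx'],float);d=np.array(c['dist'],float)
    n=cv2.undistortPoints(np.array(uv,float).reshape(-1,1,2),K,d).reshape(-1,2)
    Rm=cv2.Rodrigues(np.array(c['rvec'],float))[0];t=np.array(c['tvec'],float).ravel()
    o=-Rm.T@t; D=np.c_[n,np.ones(len(n))]@Rm; return o,D
def plane(c,uv,z):
    o,D=ray(c,uv); return o+D*((z-o[2])/D[:,2])[:,None]
def tri(c1,u1,c2,u2):
    o1,d1=ray(c1,u1);o2,d2=ray(c2,u2);out=[]
    for a,b in zip(d1,d2):
        s=np.linalg.lstsq(np.c_[a,-b],o2-o1,rcond=None)[0]
        p,q=o1+a*s[0],o2+b*s[1]; out.append(np.r_[(p+q)/2,np.linalg.norm(p-q)])
    return np.array(out)
def proj(c,P): return cv2.projectPoints(np.array(P,float).reshape(-1,3),np.array(c['rvec'],float),np.array(c['tvec'],float),np.array(c['mtx'],float),np.array(c['dist'],float))[0].reshape(-1,2)
RNG=dict(yellow=((22,120,90),(34,255,255)),green=((40,70,40),(85,255,255)),blue=((95,110,50),(128,255,255)),orange=((6,140,100),(19,255,255)))
def mask(im,col):
    h=cv2.cvtColor(im,cv2.COLOR_RGB2HSV)
    if col=='red': return cv2.inRange(h,(0,120,60),(5,255,255))|cv2.inRange(h,(172,120,60),(180,255,255))
    return cv2.inRange(h,*RNG[col])
def blobs(m,amin=40):
    n,l,s,c=cv2.connectedComponentsWithStats(m)
    return sorted([(int(s[i,4]),*np.round(c[i],1).tolist(),*s[i,:4].tolist()) for i in range(1,n) if s[i,4]>amin],reverse=True)
E
python3 - <<'E'
from h import *
for n in('scene','side','wrist'):
    im,c=snap(n);save(im,f'a_{n}.png')
    o,D=ray(c,[[280,210]]);print(n,o.round(3),D.round(2))
    for k in('yellow','green','blue','orange','red'):print(k,blobs(mask(im,k))[:5])
E
```

```text
pics
rig.py
scene [-0.384  0.542  1.179] [[ 0.62 -0.34 -0.71]]
yellow [(257, 302.3, 219.4, 294, 208, 18, 21), (186, 16.9, 335.9, 5, 312, 21, 37), (104, 137.7, 350.4, 133, 328, 11, 45), (93, 111.9, 254.6, 108, 248, 9, 15), (65, 181.6, 182.2, 175, 178, 15, 9)]
green [(587, 302.1, 225.5, 283, 210, 40, 29), (153, 133.3, 241.8, 125, 236, 19, 15), (115, 271.4, 285.6, 263, 281, 18, 10)]
blue [(882, 249.1, 163.1, 228, 144, 44, 44), (773, 226.3, 203.8, 205, 186, 45, 38), (132, 218.5, 178.3, 208, 173, 23, 12), (91, 276.9, 308.4, 263, 296, 29, 21)]
orange []
red [(770, 284.3, 157.7, 262, 138, 46, 39), (132, 193.9, 252.3, 190, 244, 10, 18)]
side [ 0.259 -0.675  0.585] [[ 0.29  0.78 -0.55]]
yellow [(482, 277.2, 219.8, 265, 208, 25, 24), (48, 372.8, 170.2, 368, 167, 11, 7)]
green [(73, 212.0, 221.6, 208, 213, 8, 16), (50, 286.9, 144.3, 281, 141, 12, 7)]
blue [(1347, 410.7, 208.0, 378, 191, 69, 41), (102, 389.7, 370.9, 385, 365, 11, 13), (102, 343.5, 375.3, 339, 369, 11, 13), (82, 380.9, 337.0, 377, 332, 10, 11), (68, 325.5, 342.8, 322, 338, 9, 11)]
orange []
red [(1958, 436.4, 243.5, 403, 216, 63, 61), (195, 232.2, 351.7, 223, 343, 20, 19), (132, 279.5, 59.4, 277, 48, 6, 26), (123, 248.4, 154.2, 245, 145, 8, 19)]
wrist [0.624 0.071 0.374] [[ 0.   -0.28 -0.96]]
yellow [(3214, 118.8, 210.6, 76, 180, 79, 60)]
green [(8278, 129.3, 199.5, 65, 141, 127, 126), (1006, 28.7, 28.0, 12, 0, 32, 56)]
blue [(12185, 409.2, 54.7, 316, 0, 198, 113), (9481, 497.0, 199.1, 420, 137, 140, 116), (350, 445.7, 51.5, 439, 31, 15, 43), (151, 454.5, 6.5, 449, 0, 17, 16)]
orange []
red [(7650, 496.0, 291.1, 409, 253, 148, 94), (46, 458.3, 312.3, 455, 309, 8, 8)]
```

View pics/a_scene.png

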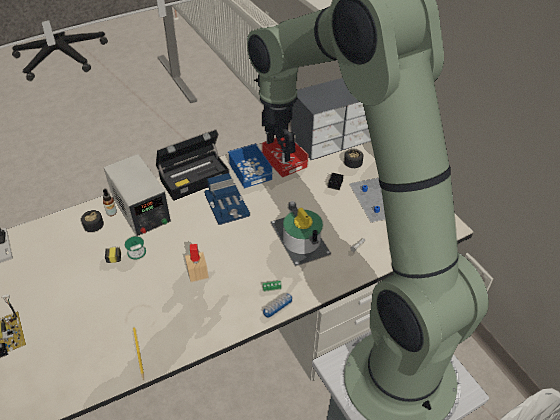

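View pics/a_side.png

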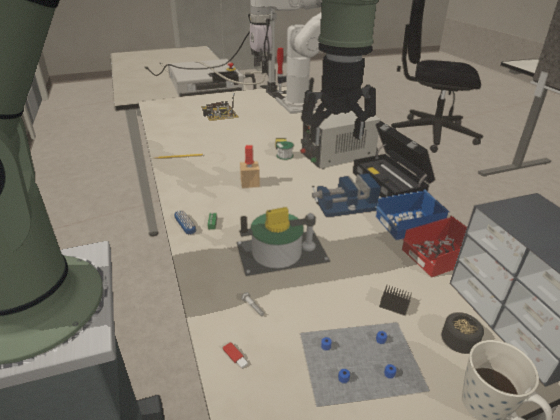

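View pics/a_wrist.png

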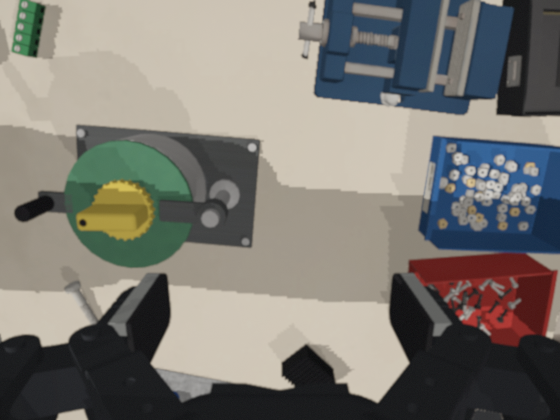

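The scene view shows the canister at (302,235), the stand with the red rod at (195,262), and part of the mat at right. The side view shows four blue beads at (326,343), (381,337), (344,376) and (391,371), the rod at (249,155), and the peg at (244,226). The wrist view shows the peg top at about (22,212), the cap bar at (110,216), the post at (210,215), and the bystanders (bolt, heat sink, terminal block).

```bash
python3 - <<'E'
from h import *
s=manip.get_state();print(s['tcp_pos'],s['eef_rot'],s['width'])
cs,cd,cw=[manip.calibration(n) for n in('scene','side','wrist')]
print(R.from_euler('xyz',s['eef_rot']).as_matrix().round(3))
# wrist vs side: peg top, post top, cap bar centre
print('tri',tri(cw,[[24,212],[212,219]],cd,[[244,219],[310,218]]).round(4))
print('yellow',tri(cw,[[118.8,210.6]],cd,[[277.2,219.8]]).round(4))
print('rod',tri(cs,[[193.9,252.3]],cd,[[248.4,154.2]]).round(4))
print('beads',plane(cd,[[389.7,370.9],[343.5,375.3],[380.9,337],[325.5,342.8]],.01).round(4))
print('tops',plane(cw,[[118,203]],.071).round(4))
print(cv2.Rodrigues(cw['rvec'])[0].round(3))
E
```

```text
[ 6.24788633e-01 -5.77672007e-05  2.44902473e-01] [-3.14079875e+00  8.33037390e-05  1.57078478e+00] 0.08553653281373383
[[ 0.     1.    -0.001]
 [ 1.    -0.    -0.   ]
 [-0.    -0.001 -1.   ]]
tri [[ 4.283e-01 -8.200e-03  1.068e-01  2.800e-03]
 [ 5.697e-01 -2.010e-02  8.450e-02  1.000e-04]]
yellow [[ 0.4978 -0.0117  0.0911  0.0028]]
rod [[0.5284 0.303  0.0892 0.0018]]
beads [[ 0.5669 -0.3571  0.01  ]
 [ 0.4939 -0.3389  0.01  ]
 [ 0.5891 -0.2935  0.01  ]
 [ 0.4939 -0.2721  0.01  ]]
tops [[ 0.4875 -0.0102  0.071 ]]
[[ 1.     0.    -0.   ]
 [ 0.    -0.96   0.281]
 [-0.    -0.281 -0.96 ]]
```

The manual's scale: shifts go in shares of 62.5 mm and turns go in shares of 2 rad. Converting my numbers, -0.043 m is -0.688, -0.042 m is -0.672, 0.184 rad / 2 = 0.092.

Emit:
hand_motion([
  {"tx": -0.08,"ty": -0.672,"jaw": 0.085},
  {"tx": -0.08,"ty": -0.672,"jaw": 0.085},
  {"tx": -0.072,"ty": -0.688,"jaw": 0.085},
  {"drz": 0.092,"jaw": 0.085},
  {"drz": 0.092,"jaw": 0.085},
  {"drz": 0.092,"jaw": 0.085},
  {"drz": 0.092,"jaw": 0.085},
  {"drz": 0.092,"jaw": 0.085},
  {"drz": 0.092,"jaw": 0.085},
  {"drz": 0.092,"jaw": 0.085},
  {"drz": 0.092,"jaw": 0.085},
])

```text
time_s: 1.52
tcp_pos: [0.4979, -0.0145, 0.2452]
eef_rot: [-3.142, 0.0, 0.093]
contact_force: [0.1, -0.7, -0.4]
width: 0.0849
gripper_force: 0.0
```

Emit:
hand_motion([
  {"drz": 0.0915,"jaw": 0.085},
  {"jaw": 0.085},
  {"jaw": 0.085},
])

```text
time_s: 1.9
tcp_pos: [0.498, -0.0144, 0.2452]
eef_rot: [3.142, 0.0, -0.08]
contact_force: [0.6, 0.1, 0.9]
width: 0.0853
gripper_force: 0.0
```

```bash
python3 - <<'E'
from h import *
s=manip.get_state();print(s['tcp_pos'],s['eef_rot'],s['joint_positions'])
im,c=snap('wrist');save(im,'b.png')
for k in('yellow','green'):print(k,blobs(mask(im,k))[:3])
E
```

```text
[ 0.49795082 -0.0144095   0.24522362] [ 3.14155037e+00  1.71398250e-04 -7.96683153e-02] [-0.32807517  0.33222803  0.30188559  1.93969858 -0.12532353  0.88770912
 -1.61288136]
yellow [(3118, 277.5, 197.9, 246, 165, 64, 73)]
green [(9434, 277.5, 191.1, 212, 127, 132, 128), (198, 129.3, 281.9, 120, 276, 22, 15)]
```

View pics/b.png

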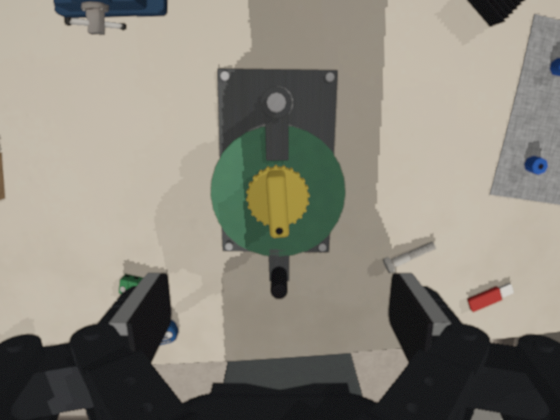

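Wrist view: post top (277,102), cap bar from (277,170) to (280,236), peg top (279,291), lid disc centred about (278,191). The bolt is at right and the terminal block at lower left.

```bash
python3 - <<'E'
from h import *
c=manip.calibration('wrist');cd=manip.calibration('side')
post=plane(c,[[277,102]],.091)[0];peg=plane(c,[[279,291]],.110)[0]
print(post.round(4),peg.round(4),np.linalg.norm((post-peg)[:2]),'yaw',np.arctan2(*(post-peg)[1::-1]))
print('pot',(post+(peg-post)*73/143).round(4))
print('bar',plane(c,[[277,171],[280,237],[278.5,204]],.116).round(4))
print('disc',plane(c,[[278,191]],.074).round(4))
print(tri(c,[[279,291],[277,102]],cd,[[244,219],[310,218]]).round(4))
from scipy.spatial.transform import Rotation
Rm=R.from_euler('xyz',manip.get_state()['eef_rot']).as_matrix();print(Rm.round(3))
E
```

```text
[ 0.5688 -0.0188  0.091 ] [ 0.4269 -0.0088  0.11  ] 0.142212710466487 yaw -0.07027787808199326
pot [ 0.4964 -0.0137  0.1007]
bar [[ 0.5225 -0.0151  0.116 ]
 [ 0.4739 -0.0133  0.116 ]
 [ 0.4988 -0.0142  0.116 ]]
disc [[ 0.4985 -0.0137  0.074 ]]
[[ 0.4276 -0.0096  0.1082  0.0035]
 [ 0.5694 -0.019   0.0839  0.0014]]
[[ 0.997 -0.08  -0.   ]
 [-0.08  -0.997  0.   ]
 [-0.    -0.    -1.   ]]
```

In the tool's units: 0.047 m is 0.752, 0.046 m is 0.736, 0.009 rad / 2 = 0.0045.

Emit:
hand_motion([
  {"tx": -0.016,"tz": 0.752,"drz": 0.0045,"jaw": 0.085},
  {"tz": 0.752,"jaw": 0.085},
  {"tz": 0.736,"jaw": 0.05},
  {"jaw": 0.0},
  {"jaw": 0.0},
  {"jaw": 0.0},
  {"jaw": 0.0},
], grip_n=70)

```text
time_s: 2.82
tcp_pos: [0.4981, -0.0137, 0.1072]
eef_rot: [-3.14, -0.003, -0.092]
contact_force: [-1.6, 4.0, 12.6]
width: 0.0128
gripper_force: 67.4
```

Emit:
hand_motion([
  {"jaw": 0.0},
  {"jaw": 0.0},
])

```text
time_s: 3.08
tcp_pos: [0.4981, -0.0137, 0.1072]
eef_rot: [-3.14, -0.003, -0.092]
contact_force: [-1.5, 3.4, 11.4]
width: 0.0128
gripper_force: 67.4
```

In the tool's units: -0.002 m is -0.032, -0.15 rad / 2 = -0.075.

Emit:
hand_motion([
  {"tz": -0.032,"drz": -0.075,"jaw": 0.0},
  {"drz": -0.085,"jaw": 0.0},
  {"drz": -0.085,"jaw": 0.0},
  {"drz": -0.085,"jaw": 0.0},
  {"drz": -0.085,"jaw": 0.0},
  {"drz": -0.085,"jaw": 0.0},
  {"drz": -0.085,"jaw": 0.0},
  {"drz": -0.085,"jaw": 0.0},
  {"jaw": 0.0},
  {"jaw": 0.0},
])

```text
time_s: 4.32
tcp_pos: [0.4967, -0.0146, 0.1076]
eef_rot: [-3.141, 0.001, 1.243]
contact_force: [-2.5, -0.2, -10.6]
width: 0.0126
gripper_force: 73.7
```

In the tool's units: -0.05 m is -0.8, -0.03 m is -0.48.

Emit:
hand_motion([
  {"jaw": 0.05},
  {"jaw": 0.05},
  {"jaw": 0.07},
  {"tz": -0.8,"jaw": 0.07},
  {"tz": -0.8,"jaw": 0.07},
  {"tz": -0.48,"jaw": 0.07},
  {"jaw": 0.07},
  {"jaw": 0.07},
])

```text
time_s: 5.32
tcp_pos: [0.4968, -0.0145, 0.2369]
eef_rot: [-3.141, 0.0, 1.247]
contact_force: [-0.0, 0.3, -0.5]
width: 0.0701
gripper_force: 0.0
```

```bash
python3 - <<'E'
from h import *
s=manip.get_state();print(s['tcp_pos'],s['eef_rot'],s['joint_positions'])
im,c=snap('wrist');save(im,'c.png')
cnt=max(cv2.findContours(mask(im,'green'),0,2)[0],key=cv2.contourArea)
print(plane(c,[cv2.minEnclosingCircle(cnt)[0]],.074))
E
```

```text
[ 0.49679054 -0.01446428  0.23685583] [-3.14131038e+00  1.54944256e-04  1.24656422e+00] [ 0.04640438  0.33387049 -0.1716986   1.93326003  0.07269574  0.8806424
 -0.48656456]
[[ 0.49626513 -0.01388164  0.074     ]]
```

View pics/c.png

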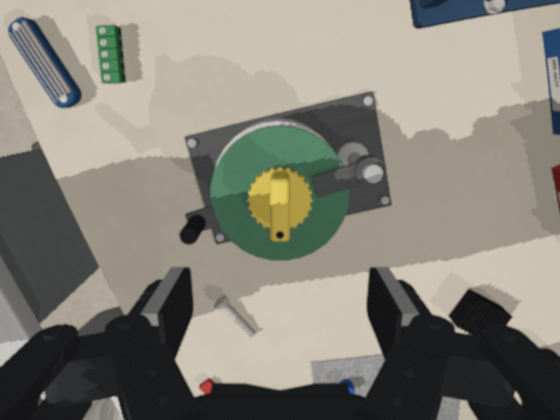

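The cap is turned about 1.3 rad, with the bar vertical in the picture at (280,210). The lid is still shut, with the peg at (190,232). Now I go to the peg.

In the tool's units: -0.034 m is -0.544, -0.0085 m is -0.136, 0.188 rad / 2 = 0.094.

Emit:
hand_motion([
  {"tx": -0.136,"ty": -0.544,"jaw": 0.05},
  {"tx": -0.1376,"ty": -0.5392,"jaw": 0.05},
  {"drz": 0.094,"jaw": 0.05},
  {"drz": 0.094,"jaw": 0.05},
  {"drz": 0.094,"jaw": 0.05},
  {"drz": 0.094,"jaw": 0.05},
  {"drz": 0.094,"jaw": 0.05},
  {"drz": 0.094,"jaw": 0.05},
  {"drz": 0.094,"jaw": 0.05},
  {"jaw": 0.05},
  {"jaw": 0.05},
])

```text
time_s: 6.75
tcp_pos: [0.4272, -0.009, 0.2369]
eef_rot: [3.141, 0.001, -0.061]
contact_force: [-0.5, 0.4, 0.1]
width: 0.0499
gripper_force: 0.0
```

```bash
python3 - <<'E'
from h import *
im,c=snap('wrist');save(im,'d.png')
cd=manip.calibration('side')
p=np.array([.4272,-.0092,.11]); print(proj(c,[p,[.4272,-.0092,.074]]))
g=cv2.cvtColor(im,cv2.COLOR_RGB2HSV)[:,:,2]
m=cv2.inRange(g,0,45); m[300:]=0
b=blobs(m);print(b[:6])
E
```

```text
[[279.16837725 205.83675756]
 [279.1596252  193.81432875]]
[(450, 348.9, 285.5, 342, 264, 20, 36), (434, 209.9, 285.8, 198, 264, 20, 36), (401, 286.6, 200.9, 278, 188, 18, 27), (233, 379.4, 288.3, 369, 276, 22, 24), (228, 179.7, 288.3, 169, 276, 22, 24)]
```

View pics/d.png

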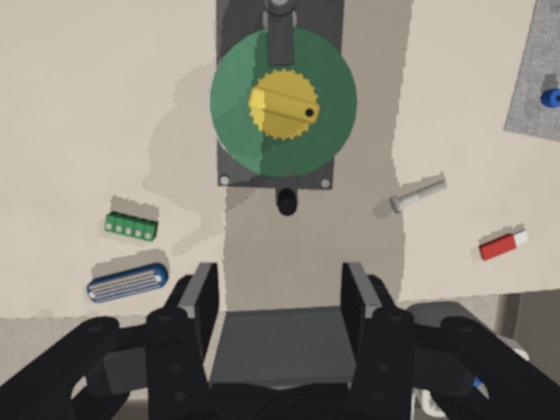

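Peg top at (287,206), cap bar at (284,105), lid shut.

```bash
python3 - <<'E'
from h import *
c=manip.calibration('wrist')
print(plane(c,[[287,207]],.11),plane(c,[[280,2]],.091))
E
```

```text
[[ 0.42605555 -0.01470786  0.11      ]] [[ 0.56359521 -0.01823673  0.091     ]]
```

In the tool's units: 0.046 m is 0.736, 0.0054 m is 0.0864, -0.032 rad / 2 = -0.016.

Emit:
hand_motion([
  {"tx": -0.0192,"ty": 0.0864,"tz": 0.736,"drz": -0.016,"jaw": 0.05},
  {"tz": 0.736,"jaw": 0.05},
  {"tz": 0.736,"jaw": 0.05},
  {"jaw": 0.05},
  {"jaw": 0.0},
  {"jaw": 0.0},
  {"jaw": 0.0},
  {"jaw": 0.0},
], grip_n=50)

```text
time_s: 7.8
tcp_pos: [0.4268, -0.0144, 0.1009]
eef_rot: [-3.141, -0.003, -0.033]
contact_force: [-1.9, -0.5, 13.7]
width: 0.012
gripper_force: 48.7
```

In the tool's units: 0.0214 m is 0.3424, 0.0143 m is 0.2288, -0.15 rad / 2 = -0.075.

Emit:
hand_motion([
  {"tx": 0.0128,"ty": 0.2288,"tz": -0.032,"drz": -0.05,"jaw": 0.0},
  {"tx": 0.0256,"ty": 0.3424,"drz": -0.075,"jaw": 0.0},
  {"tx": 0.0256,"ty": 0.3424,"drz": -0.075,"jaw": 0.0},
  {"tx": 0.0256,"ty": 0.3424,"drz": -0.075,"jaw": 0.0},
  {"tx": 0.0256,"ty": 0.3424,"drz": -0.075,"jaw": 0.0},
  {"tx": 0.0128,"ty": 0.2288,"drz": -0.05,"jaw": 0.0},
  {"jaw": 0},
])

```text
time_s: 8.68
tcp_pos: [0.4677, -0.1177, 0.1016]
eef_rot: [3.14, -0.003, 0.769]
contact_force: [12.6, 10.8, -29.4]
width: 0.012
gripper_force: 52.2
```

In the tool's units: 0.0214 m is 0.3424, 0.0143 m is 0.2288, -0.15 rad / 2 = -0.075.

Emit:
hand_motion([
  {"tx": 0.0128,"ty": 0.2288,"tz": 0.032,"drz": -0.05,"jaw": 0.0},
  {"tx": 0.0256,"ty": 0.3424,"drz": -0.075,"jaw": 0.0},
  {"tx": 0.0256,"ty": 0.3424,"drz": -0.075,"jaw": 0.0},
  {"tx": 0.0256,"ty": 0.3424,"drz": -0.075,"jaw": 0.0},
  {"tx": 0.0256,"ty": 0.3424,"drz": -0.075,"jaw": 0.0},
  {"tx": 0.0256,"ty": 0.3424,"drz": -0.075,"jaw": 0},
  {"tx": 0.0256,"ty": 0.3424,"drz": -0.075,"jaw": 0},
  {"jaw": 0},
  {"jaw": 0},
])

```text
time_s: 9.8
tcp_pos: [0.5979, -0.1574, 0.1011]
eef_rot: [3.139, -0.001, 1.768]
contact_force: [-1.1, 13.4, 5.8]
width: 0.0117
gripper_force: 55.9
```

In the tool's units: -0.05 m is -0.8, -0.043 m is -0.688, 0.19 rad / 2 = 0.095.

Emit:
hand_motion([
  {"jaw": 0.05},
  {"jaw": 0.05},
  {"tz": -0.8,"jaw": 0.05},
  {"tz": -0.8,"jaw": 0.05},
  {"tz": -0.8,"jaw": 0.06},
  {"tx": -0.688,"ty": -0.512,"jaw": 0.06},
  {"tx": -0.688,"ty": -0.512,"jaw": 0.06},
  {"tx": -0.688,"ty": -0.512,"drz": 0.095,"jaw": 0.06},
  {"jaw": 0.06},
  {"jaw": 0.06},
])

```text
time_s: 11.05
tcp_pos: [0.5279, -0.3046, 0.2497]
eef_rot: [3.141, 0.0, 1.58]
contact_force: [-0.5, -0.2, -0.1]
width: 0.0601
gripper_force: 0.0
```

```bash
python3 - <<'E'
from h import *
s=manip.get_state();print(s['tcp_pos'],s['eef_rot'],s['joint_positions'])
im,c=snap('wrist');save(im,'e.png')
for b in blobs(mask(im,'blue')): print(b,plane(c,[b[1:3]],.012).round(4))
im,c=snap('scene');save(im,'e_s.png')
im,c=snap('side');save(im[150:,200:],'e_d.png')
for b in blobs(mask(im,'blue'),60): print(b,plane(c,[b[1:3]],.010).round(4))
E
```

```text
[ 0.52788605 -0.30464667  0.24972287] [3.14121804e+00 2.51115414e-04 1.57957509e+00] [ 0.76474904  0.53008166 -0.49661845  1.62017038  0.27955595  1.06222561
  0.1973994 ]
(243, 339.4, 167.4, 331, 159, 18, 18) [[ 0.5865 -0.2952  0.012 ]]
(232, 242.2, 145.6, 234, 137, 18, 18) [[ 0.4912 -0.2748  0.012 ]]
(229, 314.6, 228.1, 307, 220, 17, 18) [[ 0.5642 -0.3585  0.012 ]]
(229, 243.4, 210.7, 235, 202, 17, 18) [[ 0.4913 -0.3405  0.012 ]]
(577, 427.6, 212.6, 405, 195, 43, 34) [[0.9053 0.0031 0.01  ]]
(134, 385.9, 207.4, 378, 202, 16, 14) [[0.8178 0.058  0.01  ]]
(105, 389.7, 371.0, 385, 365, 11, 13) [[ 0.5668 -0.3573  0.01  ]]
(103, 343.6, 375.4, 339, 369, 11, 13) [[ 0.494  -0.3391  0.01  ]]
(87, 381.0, 337.0, 376, 332, 11, 11) [[ 0.5893 -0.2935  0.01  ]]
(73, 325.5, 343.0, 322, 338, 9, 11) [[ 0.4937 -0.2724  0.01  ]]
```

View pics/e.png

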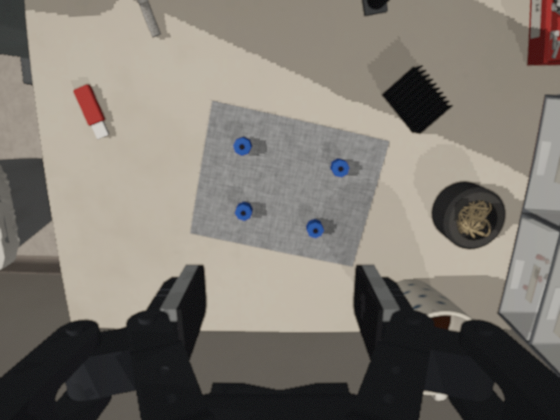

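View pics/e_s.png

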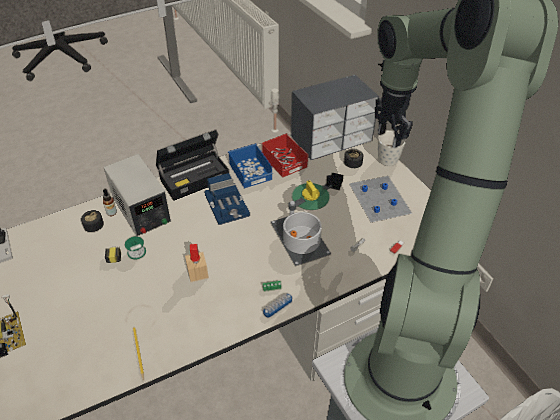

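The lid is aside with orange beads visible in the pot. Four beads stand on the mat, at wrist pixels (242,146), (339,167), (315,228) and (243,211), and the two views agree to 3 mm. I'll pick bead A.

In the tool's units: 0.06 m is 0.96, 0.0103 m is 0.1648.

Emit:
hand_motion([
  {"tx": 0.1648,"ty": 0.96,"jaw": 0.04},
  {"tz": 0.928,"jaw": 0.04},
  {"tz": 0.928,"jaw": 0.04},
  {"tz": 0.912,"jaw": 0.04},
  {"tz": 0.48,"jaw": 0.04},
  {"tz": 0.432,"jaw": 0.04},
  {"jaw": 0.04},
  {"jaw": 0},
  {"jaw": 0},
  {"jaw": 0},
  {"jaw": 0},
], grip_n=30)

```text
time_s: 12.58
tcp_pos: [0.5885, -0.2942, 0.0206]
eef_rot: [3.14, 0.001, 1.579]
contact_force: [-0.3, 1.9, 8.9]
width: 0.0165
gripper_force: 29.9
```

In the tool's units: 0.058 m is 0.928, -0.0153 m is -0.2448.

Emit:
hand_motion([
  {"tz": -0.8,"jaw": 0},
  {"tz": -0.8,"jaw": 0},
  {"tz": -0.8,"jaw": 0},
  {"tx": 0.928,"ty": -0.2448,"jaw": 0},
  {"tx": 0.928,"ty": -0.2448,"jaw": 0},
  {"tx": 0.928,"ty": -0.2448,"jaw": 0},
  {"tx": 0.928,"ty": -0.2448,"jaw": 0},
  {"tx": 0.912,"ty": -0.2448,"jaw": 0},
  {"jaw": 0},
  {"jaw": 0},
])

```text
time_s: 13.82
tcp_pos: [0.5091, -0.006, 0.1698]
eef_rot: [3.141, 0.001, 1.579]
contact_force: [-0.6, -0.7, -1.4]
width: 0.0163
gripper_force: 29.5
```

```bash
python3 - <<'E'
from h import *
im,c=snap('wrist');save(im,'f.png')
cs=manip.calibration('side')
print(plane(c,[[280,200]],.066))
im,c=snap('side')
for b in blobs(mask(im,'blue'),60): print(b,plane(c,[b[1:3]],.010).round(4))
E
```

```text
[[0.50898487 0.00449945 0.066     ]]
(1321, 409.5, 208.5, 378, 190, 69, 45) [[0.8726 0.034  0.01  ]]
(102, 389.6, 370.9, 385, 365, 11, 13) [[ 0.5668 -0.3571  0.01  ]]
(101, 343.5, 375.2, 339, 369, 11, 13) [[ 0.494  -0.3387  0.01  ]]
(68, 325.6, 342.8, 322, 338, 9, 11) [[ 0.494  -0.2721  0.01  ]]
```

View pics/f.png

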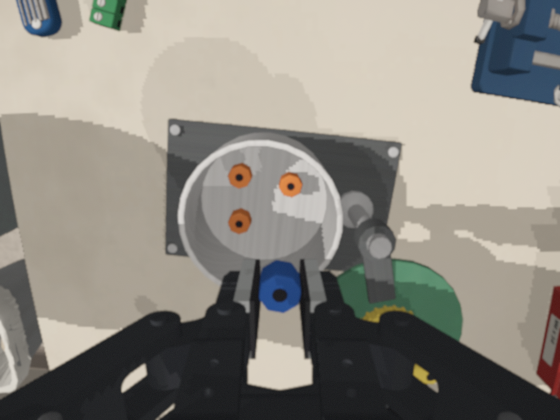

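The pot's rim spans columns 180 to 342 with its top at row 140. Orange beads are at (240,176), (290,184) and (239,221). The blue bead is held at (280,285).

```bash
python3 - <<'E'
from h import *
c=manip.calibration('wrist')
print('rim',plane(c,[[180,218],[342,218],[262,140]],.066).round(4))
print('beads',plane(c,[[240,176],[290,184],[239,221]],.025).round(4))
E
```

```text
rim [[ 0.444  -0.0087  0.066 ]
 [ 0.5493 -0.008   0.066 ]
 [ 0.4977  0.0416  0.066 ]]
beads [[ 0.4795  0.0112  0.025 ]
 [ 0.5165  0.0054  0.025 ]
 [ 0.478  -0.0236  0.025 ]]
```

In the tool's units: -0.055 m is -0.88, -0.022 m is -0.352.

Emit:
hand_motion([
  {"tx": -0.352,"ty": -0.064,"jaw": 0},
  {"tz": 0.8,"jaw": 0},
  {"tz": 0.64,"jaw": 0},
  {"tz": 0.4,"jaw": 0},
  {"jaw": 0},
  {"jaw": 0.028},
  {"jaw": 0.028},
  {"jaw": 0.028},
  {"tz": -0.64,"jaw": 0.028},
  {"tz": -0.88,"jaw": 0.028},
  {"tz": -0.32,"jaw": 0.04},
  {"jaw": 0.04},
])

```text
time_s: 15.42
tcp_pos: [0.5059, -0.028, 0.171]
eef_rot: [3.138, 0.001, 1.578]
contact_force: [0.3, 0.1, -0.7]
width: 0.0398
gripper_force: 0.0
```

```bash
python3 - <<'E'
from h import *
s=manip.get_state();print(s['tcp_pos'],s['eef_rot'])
im,c=snap('wrist')
for b in blobs(mask(im,'blue')): print(b,plane(c,[b[1:3]],.02).round(4))
im,c=snap('side')
for b in blobs(mask(im,'blue'),60): print(b,plane(c,[b[1:3]],.010).round(4))
E
```

```text
[ 0.50587707 -0.02795779  0.1709964 ] [3.13835424e+00 5.70894345e-04 1.57827958e+00]
(4839, 520.7, 35.5, 478, 0, 82, 76) [[0.679  0.0945 0.02  ]]
(360, 278.5, 198.9, 268, 188, 22, 23) [[ 0.5051 -0.0289  0.02  ]]
(105, 44.5, 1.6, 30, 0, 29, 5) [[0.3388 0.1144 0.02  ]]
(1375, 410.9, 208.1, 378, 191, 70, 41) [[0.8771 0.0344 0.01  ]]
(102, 389.6, 370.9, 385, 365, 11, 13) [[ 0.5668 -0.3571  0.01  ]]
(102, 343.5, 375.3, 339, 369, 11, 13) [[ 0.4939 -0.3389  0.01  ]]
(69, 325.5, 342.9, 322, 338, 9, 11) [[ 0.4938 -0.2722  0.01  ]]
```

In the tool's units: 0.05 m is 0.8, 0.03 m is 0.48.

Emit:
hand_motion([
  {"tx": -0.784,"ty": -0.0432,"jaw": 0.04},
  {"tx": -0.784,"ty": -0.0432,"jaw": 0.04},
  {"tx": -0.784,"ty": -0.0432,"jaw": 0.04},
  {"tx": -0.784,"ty": -0.0432,"jaw": 0.04},
  {"tx": -0.784,"ty": -0.0432,"jaw": 0.04},
  {"tz": 0.8,"jaw": 0.04},
  {"tz": 0.8,"jaw": 0.04},
  {"tz": 0.48,"jaw": 0.04},
  {"tz": 0.336,"jaw": 0.04},
  {"jaw": 0.04},
  {"jaw": 0},
  {"jaw": 0},
])

```text
time_s: 17.02
tcp_pos: [0.4933, -0.2726, 0.0179]
eef_rot: [-3.141, -0.0, 1.579]
contact_force: [-0.3, 0.5, -0.2]
width: 0.016
gripper_force: 29.6
```

Emit:
hand_motion([
  {"jaw": 0},
  {"jaw": 0},
])

```text
time_s: 17.27
tcp_pos: [0.4935, -0.2729, 0.0184]
eef_rot: [3.142, 0.0, 1.579]
contact_force: [-0.5, -0.2, 0.8]
width: 0.016
gripper_force: 29.6
```

In the tool's units: 0.0532 m is 0.8512, 0.0007 m is 0.0112.

Emit:
hand_motion([
  {"tz": -0.8,"jaw": 0},
  {"tz": -0.8,"jaw": 0},
  {"tz": -0.8,"jaw": 0},
  {"tx": 0.8512,"ty": 0.0112,"jaw": 0},
  {"tx": 0.8512,"ty": 0.0112,"jaw": 0},
  {"tx": 0.8512,"ty": 0.0112,"jaw": 0},
  {"tx": 0.8512,"ty": 0.0112,"jaw": 0},
  {"tx": 0.8512,"ty": 0.0112,"jaw": 0},
  {"tz": 0.8,"jaw": 0},
  {"tz": 0.64,"jaw": 0},
  {"tz": 0.352,"jaw": 0},
  {"jaw": 0},
])

```text
time_s: 18.77
tcp_pos: [0.4941, -0.0066, 0.0553]
eef_rot: [-3.139, -0.0, 1.579]
contact_force: [-0.1, 0.3, 0.6]
width: 0.0166
gripper_force: 29.6
```

Emit:
hand_motion([
  {"jaw": 0.028},
  {"jaw": 0.028},
  {"jaw": 0.028},
  {"tz": -0.64,"jaw": 0.028},
  {"tz": -0.88,"jaw": 0.028},
  {"tz": -0.32,"jaw": 0.04},
  {"jaw": 0.04},
])

```text
time_s: 19.65
tcp_pos: [0.4957, -0.0071, 0.1729]
eef_rot: [3.138, 0.0, 1.578]
contact_force: [-0.8, -0.7, -1.0]
width: 0.0399
gripper_force: 0.0
```

```bash
python3 - <<'E'
from h import *
s=manip.get_state();print(s['tcp_pos'],s['eef_rot'])
im,c=snap('wrist')
for b in blobs(mask(im,'blue')): print(b,plane(c,[b[1:3]],.02).round(4))
im,c=snap('side')
for b in blobs(mask(im,'blue'),60): print(b,plane(c,[b[1:3]],.010).round(4))
E
```

```text
[ 0.49566778 -0.00707915  0.1729055 ] [3.13848617e+00 4.80321198e-04 1.57811883e+00]
(4887, 528.3, 57.6, 486, 0, 74, 102) [[0.6781 0.1007 0.02  ]]
(484, 65.9, 20.4, 44, 0, 34, 34) [[0.3426 0.1222 0.02  ]]
(375, 278.4, 199.4, 268, 188, 22, 24) [[ 0.4949 -0.0089  0.02  ]]
(356, 291.1, 223.9, 281, 213, 21, 23) [[ 0.505  -0.0287  0.02  ]]
(1326, 409.4, 208.7, 378, 191, 69, 47) [[0.8718 0.0333 0.01  ]]
(102, 343.5, 375.3, 339, 369, 11, 13) [[ 0.4939 -0.3389  0.01  ]]
(98, 389.6, 370.8, 385, 365, 11, 13) [[ 0.5669 -0.3569  0.01  ]]
```

In the tool's units: -0.0554 m is -0.8864, -0.0004 m is -0.0064.

Emit:
hand_motion([
  {"tx": -0.8864,"ty": -0.0064,"jaw": 0.04},
  {"tx": -0.8864,"ty": -0.0064,"jaw": 0.04},
  {"tx": -0.8864,"ty": -0.0064,"jaw": 0.04},
  {"tx": -0.8864,"ty": -0.0064,"jaw": 0.04},
  {"tx": -0.8864,"ty": -0.0064,"jaw": 0.04},
  {"tx": -0.8864,"ty": -0.0064,"jaw": 0.04},
  {"tz": 0.8,"jaw": 0.04},
  {"tz": 0.8,"jaw": 0.04},
  {"tz": 0.496,"jaw": 0.04},
  {"tz": 0.336,"jaw": 0.04},
  {"jaw": 0.04},
])

```text
time_s: 21.12
tcp_pos: [0.4946, -0.3385, 0.0179]
eef_rot: [-3.139, -0.001, 1.579]
contact_force: [0.3, 0.3, -0.2]
width: 0.04
gripper_force: 0.0
```

Emit:
hand_motion([
  {"jaw": 0},
  {"jaw": 0},
  {"jaw": 0},
  {"jaw": 0},
])

```text
time_s: 21.62
tcp_pos: [0.4958, -0.3396, 0.0204]
eef_rot: [3.14, 0.001, 1.579]
contact_force: [0.3, 0.6, 9.3]
width: 0.0166
gripper_force: 30.0
```

In the tool's units: 0.055 m is 0.88, 0.0501 m is 0.8016.

Emit:
hand_motion([
  {"tz": -0.8,"jaw": 0},
  {"tz": -0.8,"jaw": 0},
  {"tz": -0.8,"jaw": 0},
  {"tx": 0.8016,"ty": -0.0048,"jaw": 0},
  {"tx": 0.8016,"ty": -0.0048,"jaw": 0},
  {"tx": 0.8016,"ty": -0.0048,"jaw": 0},
  {"tx": 0.8016,"ty": -0.0048,"jaw": 0},
  {"tx": 0.8016,"ty": -0.0048,"jaw": 0},
  {"tx": 0.8016,"ty": -0.0048,"jaw": 0},
  {"tz": 0.8,"jaw": 0},
  {"tz": 0.88,"jaw": 0},
  {"jaw": 0},
])

```text
time_s: 23.12
tcp_pos: [0.4892, -0.0383, 0.0624]
eef_rot: [-3.136, -0.0, 1.58]
contact_force: [-0.2, -0.2, -0.0]
width: 0.0165
gripper_force: 29.6
```

Emit:
hand_motion([
  {"jaw": 0},
  {"jaw": 0.024},
  {"jaw": 0.024},
  {"jaw": 0.024},
  {"tz": -0.64,"jaw": 0.024},
  {"tz": -0.88,"jaw": 0.024},
  {"tz": -0.16,"jaw": 0.04},
  {"jaw": 0.04},
])

```text
time_s: 24.12
tcp_pos: [0.4911, -0.0389, 0.1697]
eef_rot: [3.14, 0.0, 1.578]
contact_force: [-0.5, -0.9, -0.9]
width: 0.0403
gripper_force: 0.0
```

```bash
python3 - <<'E'
from h import *
s=manip.get_state();print(s['tcp_pos'],s['eef_rot'])
im,c=snap('wrist')
for b in blobs(mask(im,'blue')): print(b,plane(c,[b[1:3]],.02).round(4))
im,c=snap('side')
for b in blobs(mask(im,'blue'),60): print(b,plane(c,[b[1:3]],.010).round(4))
E
```

```text
[ 0.49113478 -0.03893399  0.16969593] [3.14048855e+00 4.64779429e-04 1.57827652e+00]
(3022, 532.0, 26.7, 499, 0, 61, 59) [[0.671  0.0899 0.02  ]]
(433, 260.8, 203.4, 250, 193, 22, 22) [[ 0.4766 -0.0432  0.02  ]]
(379, 285.2, 159.2, 275, 148, 22, 24) [[ 0.4949 -0.0091  0.02  ]]
(373, 298.3, 185.6, 288, 174, 22, 24) [[ 0.505 -0.029  0.02 ]]
(1389, 411.4, 208.0, 378, 191, 69, 42) [[0.8786 0.0344 0.01  ]]
(102, 389.6, 370.9, 385, 365, 11, 13) [[ 0.5668 -0.3571  0.01  ]]
```

The manual's scale: shifts go in shares of 62.5 mm and turns go in shares of 2 rad. Converting my numbers, -0.0531 m is -0.8496, 0.05 m is 0.8.

Emit:
hand_motion([
  {"tx": -0.8496,"ty": 0.1984,"jaw": 0.04},
  {"tx": -0.8496,"ty": 0.1984,"jaw": 0.04},
  {"tx": -0.8496,"ty": 0.1984,"jaw": 0.04},
  {"tx": -0.8496,"ty": 0.1984,"jaw": 0.04},
  {"tx": -0.8496,"ty": 0.1984,"jaw": 0.04},
  {"tx": -0.8496,"ty": 0.1984,"jaw": 0.04},
  {"tz": 0.8,"jaw": 0.04},
  {"tz": 0.8,"jaw": 0.04},
  {"tz": 0.496,"jaw": 0.04},
  {"tz": 0.304,"jaw": 0.04},
  {"jaw": 0.04},
  {"jaw": 0.04},
])

```text
time_s: 25.72
tcp_pos: [0.5684, -0.3568, 0.0202]
eef_rot: [3.141, 0.001, 1.579]
contact_force: [-0.0, 0.2, 1.2]
width: 0.04
gripper_force: 0.0
```

Emit:
hand_motion([
  {"jaw": 0},
  {"jaw": 0},
  {"jaw": 0},
  {"jaw": 0},
])

```text
time_s: 26.22
tcp_pos: [0.5684, -0.357, 0.0205]
eef_rot: [3.14, 0.001, 1.579]
contact_force: [-1.9, 1.6, 7.0]
width: 0.0161
gripper_force: 29.1
```

In the tool's units: 0.0568 m is 0.9088, -0.0094 m is -0.1504.

Emit:
hand_motion([
  {"tz": -0.8,"jaw": 0},
  {"tz": -0.8,"jaw": 0},
  {"tz": -0.8,"jaw": 0},
  {"tx": 0.9088,"ty": -0.1504,"jaw": 0},
  {"tx": 0.9088,"ty": -0.1504,"jaw": 0},
  {"tx": 0.9088,"ty": -0.1504,"jaw": 0},
  {"tx": 0.9088,"ty": -0.1504,"jaw": 0},
  {"tx": 0.9088,"ty": -0.1504,"jaw": 0},
  {"tx": 0.9088,"ty": -0.1504,"jaw": 0},
  {"tz": 0.8,"jaw": 0},
  {"tz": 0.88,"jaw": 0},
  {"jaw": 0},
])

```text
time_s: 27.72
tcp_pos: [0.507, -0.016, 0.0624]
eef_rot: [-3.136, 0.0, 1.58]
contact_force: [-0.2, 0.1, 1.4]
width: 0.0159
gripper_force: 29.6
```

Emit:
hand_motion([
  {"jaw": 0},
  {"jaw": 0.026},
  {"jaw": 0.026},
  {"jaw": 0.026},
  {"tz": -0.64,"jaw": 0.026},
  {"tz": -0.88,"jaw": 0.026},
  {"tz": -0.48,"jaw": 0.04},
  {"jaw": 0.04},
])

```text
time_s: 28.72
tcp_pos: [0.5098, -0.0164, 0.1915]
eef_rot: [3.138, 0.001, 1.578]
contact_force: [0.4, -0.4, 0.2]
width: 0.0401
gripper_force: 0.0
```

```bash
python3 - <<'E'
from h import *
s=manip.get_state();print(s['tcp_pos'],s['eef_rot'])
im,c=snap('wrist');save(im,'g.png')
for b in blobs(mask(im,'blue')): print(b,plane(c,[b[1:3]],.02).round(4))
im,c=snap('side')
for b in blobs(mask(im,'blue'),60): print(b)
E
```

```text
[ 0.50978893 -0.01644187  0.1914979 ] [3.13775509e+00 5.22581902e-04 1.57825398e+00]
(5604, 507.8, 47.9, 460, 0, 100, 90) [[0.6863 0.1    0.02  ]]
(689, 280.4, 197.7, 264, 179, 35, 39) [[ 0.5108 -0.0216  0.02  ]]
(387, 59.9, 15.2, 39, 0, 33, 26) [[0.3424 0.1206 0.02  ]]
(361, 239.4, 222.5, 230, 213, 20, 20) [[ 0.4766 -0.0433  0.02  ]]
(326, 261.1, 182.6, 251, 172, 21, 22) [[ 0.495 -0.009  0.02 ]]
(113, 548.5, 2.0, 536, 0, 24, 7) [[0.7165 0.1365 0.02  ]]
(54, 557.8, 226.4, 555, 215, 5, 20) [[ 0.7583 -0.0457  0.02  ]]
(1342, 410.2, 208.1, 378, 191, 69, 41)
```

View pics/g.png

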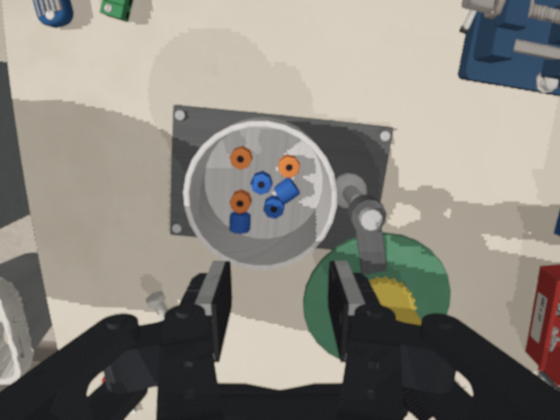

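All seven beads are in the pot, four blue and three orange, in the region (240,158) to (288,210). Now the rod.

In the tool's units: 0.0527 m is 0.8432, 0.003 m is 0.048.

Emit:
hand_motion([
  {"tz": -0.8,"jaw": 0.06},
  {"tx": 0.8432,"ty": 0.048,"tz": -0.16,"jaw": 0.06},
  {"tx": 0.8432,"ty": 0.048,"jaw": 0.06},
  {"tx": 0.8432,"ty": 0.048,"jaw": 0.06},
  {"tx": 0.8432,"ty": 0.048,"jaw": 0.06},
  {"tx": 0.8432,"ty": 0.048,"jaw": 0.06},
  {"jaw": 0.06},
  {"jaw": 0.06},
])

```text
time_s: 29.82
tcp_pos: [0.5214, 0.2469, 0.2481]
eef_rot: [-3.14, 0.001, 1.579]
contact_force: [0.6, -0.4, 0.4]
width: 0.0596
gripper_force: 0.0
```

```bash
python3 - <<'E'
from h import *
import pickle
s=manip.get_state();print(s['tcp_pos'],s['eef_rot'])
im,c=snap('wrist');save(im,'h.png')
for b in blobs(mask(im,'red')): print(b,plane(c,[b[1:3]],.1).round(4))
pickle.dump((im,c),open('v1.pkl','wb'))
E
```

```text
[0.52137693 0.24688249 0.24807729] [-3.13984271e+00  1.05305076e-03  1.57906827e+00]
(876, 289.6, 124.7, 274, 108, 34, 36) [[0.5275 0.3019 0.1   ]]
(285, 509.7, 25.3, 500, 17, 21, 19) [[0.682 0.375 0.1  ]]
```

Emit:
hand_motion([
  {"tx": 0.8432,"ty": 0.048,"jaw": 0.06},
  {"ty": 0.48,"jaw": 0.06},
  {"jaw": 0.06},
  {"jaw": 0.06},
])

```text
time_s: 30.38
tcp_pos: [0.5542, 0.2991, 0.2489]
eef_rot: [-3.141, 0.001, 1.577]
contact_force: [-0.3, -0.6, 1.9]
width: 0.0601
gripper_force: 0.0
```

```bash
python3 - <<'E'
from h import *
import pickle
im,c=snap('wrist');i1,c1=pickle.load(open('v1.pkl','rb'))
pickle.dump((im,c),open('v2.pkl','wb'))
for b in blobs(mask(im,'red')): print(b,plane(c,[b[1:3]],.1).round(4))
def crop(i,k):
    u=blobs(mask(i,'red'))[0]; x,y=int(u[1]),int(u[2]); x0,y0=max(x-65,0),max(y-75,0); print(k,x0,y0)
    return cv2.resize(i[y0:y0+150,x0:x0+130],(390,450),interpolation=cv2.INTER_NEAREST)
save(np.hstack([crop(i1,1),crop(im,2)]),'i.png')
E
```

```text
(1014, 246.1, 192.4, 228, 172, 35, 43) [[0.5283 0.3036 0.1   ]]
(226, 467.3, 83.6, 459, 76, 19, 17) [[0.6886 0.3858 0.1   ]]
1 224 49
2 181 117
```

View pics/i.png

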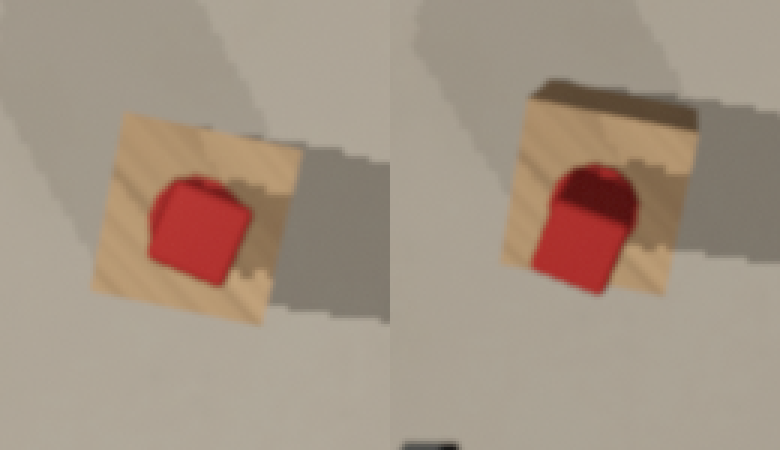

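The crops show the square handle top tilted a little from the block, with corners at crop (150,257), (222,287), (250,212) and (183,185) in view 1. The wooden top face is fully visible in both views.

```bash
cat > m.py <<'E'
from h import *
import pickle
(i1,c1),(i2,c2)=[pickle.load(open(f'v{k}.pkl','rb')) for k in(1,2)]
A=lambda p:np.array(p)/3.+[224,49]
B=lambda p:(np.array(p)-[390,0])/3.+[181,117]
h1=A([(150,257),(222,287),(250,212),(183,185)]);h2=B([(532,268),(600,293),(632,228),(557,200)])
s1=A([(123,113),(302,150),(262,324),(93,290)]);s2=B([(530,98),(697,130),(665,295),(502,263)])
print('handle tri',tri(c1,[h1.mean(0)],c2,[h2.mean(0)]).round(4)); print('stand tri',tri(c1,[s1.mean(0)],c2,[s2.mean(0)]).round(4))
for c,h,s in((c1,h1,s1),(c2,h2,s2)):
    P=plane(c,h,.113);Q=plane(c,s,.055)
    for X in(P,Q):
        e=np.diff(np.r_[X,X[:1]],axis=0)[:,:2]
        print(X.mean(0).round(4),'len',np.linalg.norm(e,axis=1).round(4),'yaw mod90',(np.arctan2(e[:,1],e[:,0])%(np.pi/2)).round(3))
E
python3 m.py
```

```text
handle tri [[5.281e-01 3.008e-01 1.107e-01 4.000e-04]]
stand tri [[0.5281 0.3014 0.0531 0.    ]]
[0.5282 0.3008 0.113 ] len [0.0181 0.0182 0.0165 0.0179] yaw mod90 [1.188 1.232 1.206 1.143]
[0.5281 0.3011 0.055 ] len [0.0502 0.0492 0.0491 0.0491] yaw mod90 [1.384 1.374 1.381 1.396]
[0.5282 0.3014 0.113 ] len [0.0177 0.0182 0.0192 0.0182] yaw mod90 [1.209 1.12  1.209 1.204]
[0.5283 0.3013 0.055 ] len [0.0486 0.0504 0.0494 0.0499] yaw mod90 [1.386 1.39  1.375 1.373]
```

In the tool's units: 0.055 m is 0.88, 0.035 m is 0.56, 0.188 rad / 2 = 0.094.

Emit:
hand_motion([
  {"tx": 0.0336,"ty": -0.416,"jaw": 0.05},
  {"drz": 0.094,"jaw": 0.05},
  {"drz": 0.094,"jaw": 0.05},
  {"tz": 0.88,"jaw": 0.05},
  {"tz": 0.88,"jaw": 0.05},
  {"tz": 0.56,"jaw": 0.05},
  {"tz": 0.224,"jaw": 0.05},
  {"jaw": 0.05},
  {"jaw": 0},
  {"jaw": 0},
  {"jaw": 0},
  {"jaw": 0},
], grip_n=110)

```text
time_s: 31.92
tcp_pos: [0.5289, 0.3026, 0.0918]
eef_rot: [3.14, -0.002, 1.204]
contact_force: [-1.1, -1.3, 9.4]
width: 0.0186
gripper_force: 107.0
```

In the tool's units: -0.05 m is -0.8, -0.04 m is -0.64, -0.1835 rad / 2 = -0.0918.

Emit:
hand_motion([
  {"tz": -0.32,"jaw": 0},
  {"tz": -0.48,"jaw": 0},
  {"tz": -0.64,"jaw": 0},
  {"tz": -0.8,"jaw": 0},
  {"drz": -0.0918,"jaw": 0},
  {"drz": -0.0918,"jaw": 0},
  {"jaw": 0},
])

```text
time_s: 32.8
tcp_pos: [0.5284, 0.302, 0.2317]
eef_rot: [3.141, -0.001, 1.57]
contact_force: [-0.2, -0.7, -0.5]
width: 0.0185
gripper_force: 107.3
```

Emit:
hand_motion([
  {"tx": -0.48,"ty": -0.04,"jaw": 0},
  {"tx": -0.8,"ty": -0.0672,"jaw": 0},
  {"tx": -0.8,"ty": -0.0672,"jaw": 0},
  {"tx": -0.8,"ty": -0.0672,"jaw": 0},
  {"tx": -0.8,"ty": -0.0672,"jaw": 0},
  {"tx": -0.8,"ty": -0.0672,"jaw": 0},
  {"jaw": 0},
  {"jaw": 0},
])

```text
time_s: 33.8
tcp_pos: [0.5049, 0.0225, 0.231]
eef_rot: [3.141, -0.0, 1.567]
contact_force: [-1.0, -0.0, -0.6]
width: 0.0187
gripper_force: 107.4
```

```bash
python3 - <<'E'
from h import *
im,c=snap('wrist');save(im,'j.png')
for k in('blue','orange'):
  for b in blobs(mask(im,k)): print(k,b[:3],plane(c,[b[1:3]],.02).round(4))
E
```

```text
blue (8871, 504.8, 75.4) [[0.7051 0.1194 0.02  ]]
blue (1408, 550.1, 224.9) [[ 0.7754 -0.0208  0.02  ]]
blue (591, 90.3, 45.6) [[0.3415 0.1441 0.02  ]]
blue (243, 269.1, 214.1) [[ 0.4948 -0.0084  0.02  ]]
blue (237, 250.1, 248.3) [[ 0.476 -0.043  0.02 ]]
blue (231, 291.9, 220.3) [[ 0.5163 -0.0146  0.02  ]]
blue (66, 2.0, 338.8) [[ 0.1927 -0.1537  0.02  ]]
orange (250, 292.8, 200.2) [[0.517  0.0051 0.02  ]]
orange (239, 251.7, 193.6) [[0.4788 0.0115 0.02  ]]
orange (234, 251.4, 230.3) [[ 0.4777 -0.0245  0.02  ]]
```

View pics/j.png

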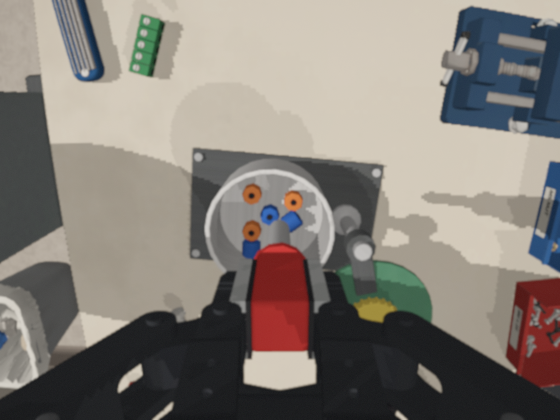

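The rod is upright in the fingers and the pot's far-left part at about (275,185) is free. Descending there.

In the tool's units: 0.05 m is 0.8, 0.04 m is 0.64.

Emit:
hand_motion([
  {"tx": -0.024,"tz": 0.8,"jaw": 0},
  {"tz": 0.64,"jaw": 0},
  {"tz": 0.4,"jaw": 0},
  {"tz": 0.24,"jaw": 0},
  {"jaw": 0},
  {"jaw": 0},
])

```text
time_s: 34.6
tcp_pos: [0.5053, 0.021, 0.1012]
eef_rot: [3.14, -0.0, 1.571]
contact_force: [0.7, 0.8, 0.0]
width: 0.0185
gripper_force: 107.5
```

In the tool's units: -0.0119 m is -0.1904, -0.01 m is -0.16.

Emit:
hand_motion([
  {"tx": -0.0528,"ty": -0.1328,"jaw": 0},
  {"tx": -0.0384,"ty": -0.1904,"jaw": 0},
  {"tx": -0.1072,"ty": -0.16,"jaw": 0},
  {"tx": -0.16,"ty": -0.1072,"jaw": 0},
  {"tx": -0.1904,"ty": -0.0384,"jaw": 0},
])

```text
time_s: 35.22
tcp_pos: [0.4673, -0.0143, 0.1013]
eef_rot: [3.136, -0.0, 1.571]
contact_force: [7.3, -1.5, 0.3]
width: 0.0187
gripper_force: 108.4
```

Emit:
hand_motion([
  {"tx": -0.1904,"ty": 0.0384,"jaw": 0},
  {"tx": -0.16,"ty": 0.1072,"jaw": 0},
  {"tx": -0.1072,"ty": 0.16,"jaw": 0},
  {"tx": -0.0384,"ty": 0.1904,"jaw": 0},
  {"jaw": 0},
])

```text
time_s: 35.85
tcp_pos: [0.4972, -0.0442, 0.1001]
eef_rot: [3.141, -0.001, 1.571]
contact_force: [0.2, 3.9, 0.2]
width: 0.0185
gripper_force: 108.3
```

Forces are small, so I'll complete the two turns.

In the tool's units: -0.0119 m is -0.1904, -0.01 m is -0.16.

Emit:
hand_motion([
  {"tx": 0.0384,"ty": 0.1904,"jaw": 0},
  {"tx": 0.1072,"ty": 0.16,"jaw": 0},
  {"tx": 0.16,"ty": 0.1072,"jaw": 0},
  {"tx": 0.1904,"ty": 0.0384,"jaw": 0},
  {"tx": 0.1904,"ty": -0.0384,"jaw": 0},
  {"tx": 0.16,"ty": -0.1072,"jaw": 0},
  {"tx": 0.1072,"ty": -0.16,"jaw": 0},
  {"tx": 0.0384,"ty": -0.1904,"jaw": 0},
  {"jaw": 0},
])

```text
time_s: 36.98
tcp_pos: [0.4957, 0.0163, 0.1004]
eef_rot: [-3.141, 0.002, 1.571]
contact_force: [-0.4, -8.6, 0.9]
width: 0.0186
gripper_force: 109.7
```

Emit:
hand_motion([
  {"tx": -0.0384,"ty": -0.1904,"jaw": 0},
  {"tx": -0.1072,"ty": -0.16,"jaw": 0},
  {"tx": -0.16,"ty": -0.1072,"jaw": 0},
  {"tx": -0.1904,"ty": -0.0384,"jaw": 0},
  {"tx": -0.1904,"ty": 0.0384,"jaw": 0},
  {"tx": -0.16,"ty": 0.1072,"jaw": 0},
  {"tx": -0.1072,"ty": 0.16,"jaw": 0},
  {"tx": -0.0384,"ty": 0.1904,"jaw": 0},
  {"jaw": 0},
])

```text
time_s: 38.1
tcp_pos: [0.496, -0.0443, 0.0997]
eef_rot: [-3.139, -0.001, 1.571]
contact_force: [-4.5, 4.0, -0.2]
width: 0.0187
gripper_force: 111.2
```

Emit:
hand_motion([
  {"tx": 0.0384,"ty": 0.1904,"jaw": 0},
  {"tx": 0.1072,"ty": 0.16,"jaw": 0},
  {"tx": 0.16,"ty": 0.1072,"jaw": 0},
  {"tx": 0.1904,"ty": 0.0384,"jaw": 0},
  {"tx": 0.1904,"ty": -0.0384,"jaw": 0},
  {"tx": 0.16,"ty": -0.1072,"jaw": 0},
  {"jaw": 0},
])

```text
time_s: 38.98
tcp_pos: [0.5169, 0.0077, 0.0999]
eef_rot: [-3.139, 0.002, 1.571]
contact_force: [-0.4, -1.2, 0.2]
width: 0.0187
gripper_force: 110.8
```

```bash
python3 - <<'E'
from h import *
s=manip.get_state();print(s['tcp_pos'])
im,c=snap('wrist')
for k in('blue','orange'):
  for b in blobs(mask(im,k)): print(k,b[:3],plane(c,[b[1:3]],.02).round(4))
E
```

```text
[0.51693461 0.00773726 0.09990193]
blue (3098, 540.5, 75.4) [[0.6599 0.0957 0.02  ]]
blue (555, 309.3, 239.7) [[5.338e-01 1.000e-04 2.000e-02]]
blue (542, 237.6, 253.2) [[ 0.4911 -0.0086  0.02  ]]
blue (383, 280.3, 213.1) [[0.5167 0.0165 0.02  ]]
orange (887, 247.6, 213.3) [[0.4977 0.0163 0.02  ]]
orange (651, 197.2, 294.4) [[ 0.4649 -0.0365  0.02  ]]
```

In the tool's units: -0.05 m is -0.8, -0.02 m is -0.32.

Emit:
hand_motion([
  {"tz": -0.32,"jaw": 0},
  {"tz": -0.56,"jaw": 0},
  {"tz": -0.8,"jaw": 0},
  {"tz": -0.8,"jaw": 0},
  {"tx": 0.8,"jaw": 0},
  {"tx": 0.8,"jaw": 0},
  {"tx": 0.8,"jaw": 0},
  {"jaw": 0},
  {"jaw": 0},
])

```text
time_s: 40.15
tcp_pos: [0.5184, 0.1581, 0.2552]
eef_rot: [3.142, 0.0, 1.571]
contact_force: [-0.7, -1.5, -1.8]
width: 0.0187
gripper_force: 110.9
```

```bash
python3 - <<'E'
from h import *
s=manip.get_state();print(s['tcp_pos'],s['eef_rot'])
a,ca=snap('side');b,cb=snap('scene');w,cw=snap('wrist')
t=np.array(s['tcp_pos']); P=[t-[0,0,.087],t-[0,0,.02],t+[0,0,.015]]
pa=proj(ca,P);pb=proj(cb,P);print(pa.round(1),pb.round(1))
def crop(i,p):
    x,y=p.mean(0).astype(int);x0,y0=x-45,y-50;print(x0,y0);return cv2.resize(i[y0:y0+100,x0:x0+90],(360,400),interpolation=cv2.INTER_CUBIC)
save(np.hstack([crop(a,pa),crop(b,pb)]),'k.png')
E
```

```text
[0.51843448 0.15811045 0.25522229] [3.14157773e+00 3.04643696e-04 1.57088014e+00]
[[260.6 150.4]
 [260.3 122.9]
 [260.1 107.7]] [[243.5 215.1]
 [242.4 196.7]
 [241.7 186.5]]
215 77
197 149
```

View pics/k.png

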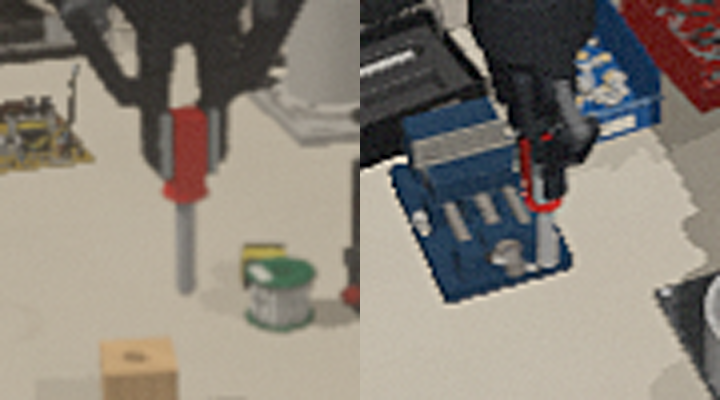

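The rod hangs vertical. Its tip is at side (261.5,150) and scene (243.5,216), as predicted, and the stand's hole is free.

In the tool's units: 0.05 m is 0.8, 0.048 m is 0.768.

Emit:
hand_motion([
  {"tx": 0.768,"ty": 0.0544,"jaw": 0},
  {"tx": 0.768,"ty": 0.0544,"jaw": 0},
  {"tx": 0.768,"ty": 0.0544,"jaw": 0},
  {"jaw": 0},
  {"tz": 0.8,"jaw": 0},
  {"tz": 0.64,"jaw": 0},
  {"jaw": 0},
  {"jaw": 0},
])

```text
time_s: 41.3
tcp_pos: [0.5294, 0.3021, 0.1669]
eef_rot: [3.14, -0.001, 1.57]
contact_force: [0.1, 0.1, -0.6]
width: 0.0187
gripper_force: 110.8
```

In the tool's units: 0.015 m is 0.24, 0.01 m is 0.16.

Emit:
hand_motion([
  {"ty": -0.0128,"tz": 0.24,"jaw": 0},
  {"tz": 0.24,"jaw": 0},
  {"tz": 0.16,"jaw": 0},
  {"jaw": 0},
])

```text
time_s: 41.8
tcp_pos: [0.5274, 0.3021, 0.1244]
eef_rot: [-3.14, 0.001, 1.571]
contact_force: [0.4, -0.0, 0.3]
width: 0.0185
gripper_force: 110.8
```

Emit:
hand_motion([
  {"tz": 0.24,"jaw": 0},
  {"tz": 0.16,"jaw": 0},
  {"tz": 0.096,"jaw": 0},
  {"jaw": 0},
  {"jaw": 0},
])

```text
time_s: 42.42
tcp_pos: [0.5279, 0.3024, 0.0946]
eef_rot: [3.141, -0.0, 1.571]
contact_force: [0.6, -0.1, -1.0]
width: 0.0185
gripper_force: 110.8
```

Emit:
hand_motion([
  {"jaw": 0.05},
  {"jaw": 0.05},
  {"jaw": 0.05},
  {"tz": -0.48,"jaw": 0.05},
  {"tz": -0.8,"jaw": 0.05},
  {"tz": -0.8,"jaw": 0.05},
  {"tz": -0.48,"jaw": 0.05},
  {"jaw": 0.05},
])

```text
time_s: 43.42
tcp_pos: [0.5284, 0.3028, 0.2566]
eef_rot: [3.138, -0.002, 1.571]
contact_force: [0.2, -1.3, -1.5]
width: 0.0501
gripper_force: 0.0
```

```bash
python3 - <<'E'
from h import *
s=manip.get_state();print(s['tcp_pos'])
im,c=snap('wrist')
for b in blobs(mask(im,'red'))[:2]: print(b,plane(c,[b[1:3]],.1).round(4))
a,ca=snap('side');d,cd=snap('scene')
ba=[b for b in blobs(mask(a,'red')) if 240<b[1]<256 and b[2]>140][:1];bd=[b for b in blobs(mask(d,'red')) if b[1]<215][:1]
print(ba,bd,tri(cd,[bd[0][1:3]],ca,[ba[0][1:3]]).round(4))
E
```

```text
[0.52843406 0.30281575 0.25660326]
(949, 271.2, 191.6, 256, 173, 33, 37) [[0.5221 0.3066 0.1   ]]
(247, 488.0, 88.2, 479, 80, 20, 18) [[0.6847 0.3865 0.1   ]]
[(133, 246.3, 154.1, 242, 145, 10, 19)] [(134, 193.7, 254.1, 189, 246, 11, 17)] [[0.5233 0.3058 0.089  0.002 ]]
```

In the tool's units: -0.0512 m is -0.8192, 0.0077 m is 0.1232, -0.188 rad / 2 = -0.094.

Emit:
hand_motion([
  {"tx": -0.8192,"ty": 0.1232,"jaw": 0.05},
  {"tx": -0.8192,"ty": 0.1232,"jaw": 0.05},
  {"tx": -0.8192,"ty": 0.1232,"jaw": 0.05},
  {"tx": -0.8192,"ty": 0.1232,"jaw": 0.05},
  {"tx": -0.8192,"ty": 0.1232,"jaw": 0.05},
  {"tx": -0.8192,"ty": 0.1232,"jaw": 0.05},
  {"tx": -0.8192,"ty": 0.1232,"jaw": 0.05},
  {"tx": -0.8192,"ty": 0.1232,"jaw": 0.05},
  {"tx": -0.8192,"ty": 0.1232,"drz": -0.094,"jaw": 0.05},
  {"jaw": 0.05},
  {"jaw": 0.05},
])

```text
time_s: 44.95
tcp_pos: [0.5967, -0.158, 0.2533]
eef_rot: [-3.14, -0.001, 1.757]
contact_force: [-0.0, 1.7, -0.3]
width: 0.0502
gripper_force: 0.0
```

```bash
python3 - <<'E'
from h import *
s=manip.get_state();print(s['tcp_pos'],s['eef_rot'])
im,c=snap('wrist');save(im,'l.png')
print(proj(c,[[.598,-.158,.11]]))
E
```

```text
[ 0.59667166 -0.15800465  0.25325762] [-3.14032475e+00 -1.27646193e-03  1.75709063e+00]
[[282.15465972 201.03792604]]
```

View pics/l.png

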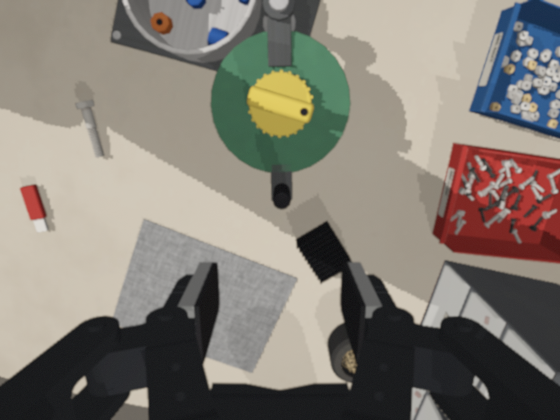

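The peg is at (282,198) as expected and the mat is empty. Grasping the peg.

In the tool's units: 0.05 m is 0.8, 0.0013 m is 0.0208.

Emit:
hand_motion([
  {"ty": 0.0208,"tz": 0.8,"jaw": 0.05},
  {"tz": 0.8,"jaw": 0.05},
  {"tz": 0.64,"jaw": 0.05},
  {"tz": 0.192,"jaw": 0.05},
  {"jaw": 0.05},
  {"jaw": 0},
  {"jaw": 0},
  {"jaw": 0},
  {"jaw": 0},
], grip_n=50)

```text
time_s: 46.12
tcp_pos: [0.599, -0.1585, 0.1037]
eef_rot: [3.14, 0.001, 1.758]
contact_force: [-1.8, 0.1, 8.7]
width: 0.012
gripper_force: 48.7
```

Emit:
hand_motion([
  {"tx": 0.0128,"ty": -0.2288,"drz": 0.05,"jaw": 0.0},
  {"tx": 0.0256,"ty": -0.3424,"drz": 0.075,"jaw": 0.0},
  {"tx": 0.0256,"ty": -0.3424,"drz": 0.075,"jaw": 0.0},
  {"tx": 0.0256,"ty": -0.3424,"drz": 0.075,"jaw": 0.0},
  {"tx": 0.0256,"ty": -0.3424,"drz": 0.075,"jaw": 0.0},
  {"tx": 0.0256,"ty": -0.3424,"drz": 0.075,"jaw": 0},
  {"tx": 0.0128,"ty": -0.2288,"drz": 0.05,"jaw": 0},
  {"jaw": 0},
])

```text
time_s: 47.12
tcp_pos: [0.4711, -0.1226, 0.1035]
eef_rot: [3.141, 0.003, 0.805]
contact_force: [-13.1, -11.6, 19.9]
width: 0.0119
gripper_force: 50.5
```

In the tool's units: -0.0214 m is -0.3424, -0.0143 m is -0.2288, 0.15 rad / 2 = 0.075.

Emit:
hand_motion([
  {"tx": 0.0128,"ty": -0.2288,"drz": 0.05,"jaw": 0.0},
  {"tx": 0.0256,"ty": -0.3424,"drz": 0.075,"jaw": 0.0},
  {"tx": 0.0256,"ty": -0.3424,"drz": 0.075,"jaw": 0.0},
  {"tx": 0.0256,"ty": -0.3424,"drz": 0.075,"jaw": 0.0},
  {"tx": 0.0256,"ty": -0.3424,"drz": 0.075,"jaw": 0.0},
  {"tx": 0.0064,"ty": -0.16,"drz": 0.035,"jaw": 0},
  {"jaw": 0},
  {"jaw": 0},
])

```text
time_s: 48.12
tcp_pos: [0.4257, -0.0232, 0.1031]
eef_rot: [3.141, 0.005, 0.038]
contact_force: [-26.1, -0.4, 40.9]
width: 0.0121
gripper_force: 52.8
```

In the tool's units: -0.007 m is -0.112, -0.003 m is -0.048, 0.05 rad / 2 = 0.025.

Emit:
hand_motion([
  {"tx": -0.04,"ty": -0.112,"tz": -0.048,"drz": 0.025,"jaw": 0},
  {"ty": -0.096,"drz": 0.02,"jaw": 0},
  {"jaw": 0},
])

```text
time_s: 48.5
tcp_pos: [0.4253, -0.0096, 0.105]
eef_rot: [-3.141, 0.001, -0.051]
contact_force: [-0.4, 1.8, -23.8]
width: 0.0117
gripper_force: 52.2
```

Emit:
hand_motion([
  {"ty": -0.048,"drz": 0.01,"jaw": 0},
  {"jaw": 0},
  {"jaw": 0},
])

```text
time_s: 48.88
tcp_pos: [0.4255, -0.007, 0.1051]
eef_rot: [3.142, 0.001, -0.071]
contact_force: [-2.9, 1.6, -26.2]
width: 0.0116
gripper_force: 51.9
```

In the tool's units: -0.003 m is -0.048, 0.001 m is 0.016, 0.02 rad / 2 = 0.01.

Emit:
hand_motion([
  {"ty": -0.048,"tz": 0.016,"drz": 0.01,"jaw": 0},
  {"jaw": 0},
])

```text
time_s: 49.12
tcp_pos: [0.4257, -0.0042, 0.1047]
eef_rot: [3.141, 0.001, -0.093]
contact_force: [-8.8, -1.1, -1.0]
width: 0.0117
gripper_force: 54.5
```

Emit:
hand_motion([
  {"ty": -0.048,"tz": 0.016,"jaw": 0},
  {"jaw": 0},
])

```text
time_s: 49.38
tcp_pos: [0.4257, -0.0038, 0.1043]
eef_rot: [3.138, 0.001, -0.095]
contact_force: [-13.7, -21.8, 24.3]
width: 0.0116
gripper_force: 57.2
```

In the tool's units: -0.05 m is -0.8, -0.04 m is -0.64, -0.18 rad / 2 = -0.09.

Emit:
hand_motion([
  {"jaw": 0.05},
  {"jaw": 0.05},
  {"jaw": 0.05},
  {"tz": -0.64,"jaw": 0.05},
  {"tz": -0.8,"jaw": 0.05},
  {"tz": -0.8,"jaw": 0.05},
  {"tx": 0.576,"ty": 0.0208,"jaw": 0.06},
  {"tx": 0.576,"ty": 0.0224,"drz": -0.04,"jaw": 0.06},
  {"drz": -0.09,"jaw": 0.06},
  {"drz": -0.09,"jaw": 0.06},
  {"drz": -0.09,"jaw": 0.06},
  {"drz": -0.09,"jaw": 0.06},
])

```text
time_s: 50.88
tcp_pos: [0.4982, -0.0101, 0.2434]
eef_rot: [3.142, -0.0, 0.714]
contact_force: [0.5, 0.4, -1.4]
width: 0.0601
gripper_force: 0.0
```

Emit:
hand_motion([
  {"drz": -0.09,"jaw": 0.06},
  {"drz": -0.09,"jaw": 0.06},
  {"drz": -0.09,"jaw": 0.06},
  {"drz": -0.09,"jaw": 0.06},
  {"jaw": 0.06},
  {"jaw": 0.06},
])

```text
time_s: 51.62
tcp_pos: [0.4981, -0.0103, 0.2433]
eef_rot: [3.142, -0.0, 1.424]
contact_force: [-1.3, 0.6, -0.7]
width: 0.06
gripper_force: 0.0
```

```bash
python3 - <<'E'
from h import *
s=manip.get_state();print(s['tcp_pos'],s['eef_rot'])
im,c=snap('wrist');save(im,'m.png')
cnt=max(cv2.findContours(mask(im,'green'),0,2)[0],key=cv2.contourArea)
(u,v),r=cv2.minEnclosingCircle(cnt);print(u,v,r,plane(c,[(u,v)],.074))
print(blobs(mask(im,'yellow'))[:1])
E
```

```text
[ 0.4981055  -0.01034898  0.24331621] [ 3.14150556e+00 -8.70266449e-05  1.42385148e+00]
277.5821533203125 189.74972534179688 68.14627838134766 [[ 0.49648938 -0.00801747  0.074     ]]
[(3163, 277.3, 197.5, 246, 165, 64, 73)]
```

View pics/m.png

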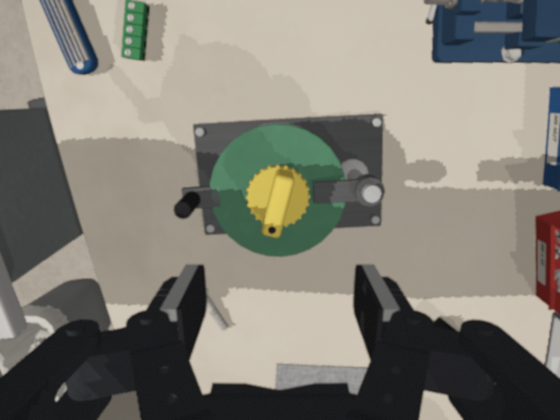

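```bash
python3 - <<'E'
from h import *
c=manip.calibration('wrist')
peg=plane(c,[[182,209]],.110)[0];post=plane(c,[[372,193]],.091)[0]
print(peg.round(4),post.round(4),'lid dir',np.arctan2(*(post-peg)[1::-1]))
Q=plane(c,[[200,132],[377,122],[375,216],[210,229]],.004);print(Q.round(4),[np.arctan2(*(b-a)[1::-1]).round(3) for a,b in((Q[0],Q[1]),(Q[3],Q[2]))])
b=plane(c,[[285,172],[270,232]],.116);print('bar',b.round(4),b.mean(0).round(4),'yaw',np.arctan2(*(b[0]-b[1])[1::-1]))
E
```

```text
[ 0.4268 -0.0038  0.11  ] [ 0.5688 -0.0172  0.091 ] lid dir -0.09394424350757173
[[ 0.428   0.0437  0.004 ]
 [ 0.5984  0.0285  0.004 ]
 [ 0.5889 -0.0658  0.004 ]
 [ 0.4184 -0.0549  0.004 ]] [np.float64(-0.089), np.float64(-0.064)]
bar [[ 0.505   0.0132  0.116 ]
 [ 0.4881 -0.0285  0.116 ]] [ 0.4965 -0.0076  0.116 ] yaw 1.1864953765923492
```

The lid is shut, with its direction −0.09 against the plate's −0.08. The bar runs from (285,172) to (270,232), so the cap is at about 1.28 rad. Now gripping the bar.

In the tool's units: 0.05 m is 0.8, -0.0019 m is -0.0304, 0.117 rad / 2 = 0.0585.

Emit:
hand_motion([
  {"tx": 0.0272,"ty": -0.0304,"drz": 0.0585,"jaw": 0.06},
  {"drz": 0.0585,"jaw": 0.06},
  {"tz": 0.8,"jaw": 0.06},
  {"tz": 0.8,"jaw": 0.06},
  {"tz": 0.592,"jaw": 0.06},
  {"jaw": 0.06},
  {"jaw": 0},
  {"jaw": 0},
  {"jaw": 0},
  {"jaw": 0},
], grip_n=70)

```text
time_s: 52.92
tcp_pos: [0.4974, -0.0085, 0.1077]
eef_rot: [3.139, -0.001, 1.194]
contact_force: [-0.4, -0.5, 13.2]
width: 0.0129
gripper_force: 69.4
```

In the tool's units: -0.001 m is -0.016, 0.17 rad / 2 = 0.085.

Emit:
hand_motion([
  {"tz": -0.016,"drz": 0.05,"jaw": 0},
  {"drz": 0.085,"jaw": 0},
  {"drz": 0.085,"jaw": 0},
  {"drz": 0.085,"jaw": 0},
  {"drz": 0.085,"jaw": 0},
  {"drz": 0.085,"jaw": 0},
  {"drz": 0.085,"jaw": 0},
  {"drz": 0.05,"jaw": 0},
  {"jaw": 0},
])

```text
time_s: 54.05
tcp_pos: [0.4987, -0.0105, 0.1081]
eef_rot: [3.14, -0.005, -0.029]
contact_force: [14.7, -15.6, -16.1]
width: 0.0124
gripper_force: 69.2
```

Emit:
hand_motion([
  {"drz": 0.03,"jaw": 0},
  {"jaw": 0},
  {"jaw": 0},
])

```text
time_s: 54.42
tcp_pos: [0.4986, -0.0106, 0.1081]
eef_rot: [3.14, -0.005, -0.088]
contact_force: [14.7, -15.8, -16.9]
width: 0.0127
gripper_force: 69.1
```

```bash
python3 -c "
from h import *
print(manip.get_state()['torque'])"
```

```text
[-3.54496061 -3.1461551   0.01001857]
```

In the tool's units: 0.05 rad / 2 = 0.025.

Emit:
hand_motion([
  {"drz": 0.025,"jaw": 0},
  {"jaw": 0},
  {"jaw": 0},
])

```text
time_s: 54.8
tcp_pos: [0.4986, -0.0106, 0.1081]
eef_rot: [3.14, -0.005, -0.136]
contact_force: [15.5, -17.3, -15.1]
width: 0.0123
gripper_force: 70.5
```

```bash
python3 -c "
from h import *
print(manip.get_state()['torque'])"
```

```text
[-3.78303827 -3.14129853  1.13767948]
```

In the tool's units: -0.05 m is -0.8, -0.04 m is -0.64.

Emit:
hand_motion([
  {"jaw": 0.05},
  {"jaw": 0.05},
  {"jaw": 0.06},
  {"tz": -0.64,"jaw": 0.06},
  {"tz": -0.8,"jaw": 0.06},
  {"tz": -0.8,"jaw": 0.06},
  {"jaw": 0.06},
  {"jaw": 0.06},
])

```text
time_s: 55.8
tcp_pos: [0.4962, -0.0082, 0.2472]
eef_rot: [-3.141, 0.0, -0.135]
contact_force: [0.0, 0.7, -0.3]
width: 0.0602
gripper_force: 0.0
```

```bash
python3 - <<'E'
from h import *
s=manip.get_state();print(s['tcp_pos'],s['eef_rot'])
im,c=snap('wrist');save(im,'n.png')
cnt=max(cv2.findContours(mask(im,'green'),0,2)[0],key=cv2.contourArea)
(u,v),r=cv2.minEnclosingCircle(cnt);print(u,v,r,plane(c,[(u,v)],.074))
a,ca=snap('side');d,cd=snap('scene')
ba=[b for b in blobs(mask(a,'red')) if 240<b[1]<256 and b[2]>140][:1];bd=[b for b in blobs(mask(d,'red')) if b[1]<215][:1]
print(ba,bd,tri(cd,[bd[0][1:3]],ca,[ba[0][1:3]]).round(4))
E
```

```text
[ 0.49615644 -0.00821394  0.24716525] [-3.14141440e+00  4.89980512e-05 -1.35482252e-01]
282.5 187.33908081054688 66.66979217529297 [[ 0.49888743 -0.01150556  0.074     ]]
[(133, 246.4, 154.1, 242, 145, 10, 19)] [(134, 193.7, 254.1, 189, 246, 11, 17)] [[0.5235 0.3057 0.0889 0.0022]]
```

View pics/n.png

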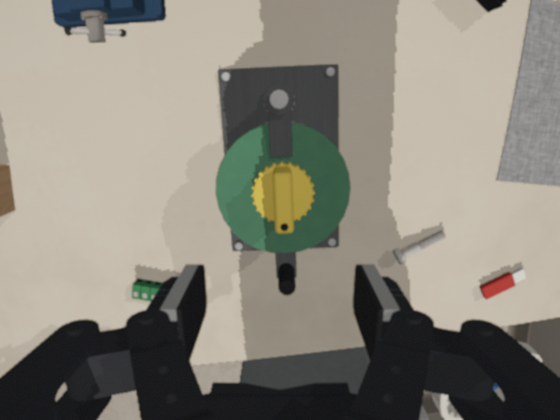

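The bar (284,198) points at the peg (287,285), so the cap is tight. The lid may have crept open slightly, so I'm checking its direction.

```bash
python3 - <<'E'
from h import *
c=manip.calibration('wrist')
peg=plane(c,[[287,287]],.110)[0];post=plane(c,[[279,99]],.091)[0]
print(peg.round(4),post.round(4),'lid dir',np.arctan2(*(post-peg)[1::-1]))
b=plane(c,[[282.5,166],[285,233]],.116);print('bar',np.arctan2(*(b[0]-b[1])[1::-1]))
E
```

```text
[ 0.4271 -0.0054  0.11  ] [ 0.5681 -0.0183  0.091 ] lid dir -0.09140779578823803
bar -0.09607162058967054
```

```bash
python3 -c "
from h import *
print(manip.job_done())"
```

```text
the job is handed in; nothing more can be done
None
```

I handed the job in at about 56 s on the robot's clock, with all four blue beads stirred in, the rod back in its stand, the lid shut and the cap tight; the camera checks agreed, but no verdict was returned.

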